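Stop the plate feeder and pick one levelling plate per order tray

TASK

Stop the plate feeder by pressing its red mushroom button fully down. Then fill the orders: for every green tray on the counter, slide the lowest yellow plate out of the magazine by its black post and lay it flat inside the tray, one plate per tray, leaving the follower weight and any plates left over in the magazine. When every tray has its plate, reset the button by turning its head clockwise to the stop; leave the other things on the counter where they are.

Things in the scene. Friction and masses are not known exactly. Their poses are not given: they have to be found in the camera images.
- mag_floor (a point): Gravity magazine: centre of the floor of its well, 30 mm above the table. x points from the exit front into the magazine (plates come out along -x), y along the front, z up. Well inside: 65 mm (x) by 117 mm (y), aluminium walls to 96 mm above the table, open top. It holds three yellow plates, each 12 mm thick, piled flat, with a steel follower weight on top.
- magazine: The same magazine, fixed, blue base 150 x 150 x 30 mm; origin under its centre, axes as mag_floor. Two red bars hang in front (y +22 and -22 mm, 10 mm wide, front face 38.5 mm before the centre, top 98 mm above table), leaving 18 mm above the floor: only the lowest plate slides out; the pile drops once it is clear of the tabs above: pull about 100 mm straight out before lifting.
- knob_grip (a point): Red mushroom stop button on a fixed grey box 85 x 85 x 45 mm: centre of the bar grip on its 42 mm round head, on the turning axis, about 77 mm above the table. The bar is 36 mm long (x), 12 mm wide (y), its top 9 mm above this point, the head's top 9 mm below it. Axes turn with the head. White mark on the bar's -x end.
- stop_press (a joint): Mushroom button travel: 0 up, 0.006 m fully down; a spring pushes it up again when let go (about 2.4 N to start, 5 N at the bottom).
- stop_knob (a joint): Turn of the mushroom head, clockwise from above: starts near 0 (0 to 0.15 rad), stop at 1.2 rad = reset. Stays where it is left (friction about 0.06 N m).
- follower_mid (a point): Steel follower weight, plain slab 60 x 112 x 16 mm, 250 g, no tab, on top of the pile in the magazine; this point is its centre.
- grip1 (a point): Centre of the upright black grip post (14 x 14 mm, 30 mm high) on the tab's end of plate 1, the lowest of the pile at the start. From mid1 this point is 57 mm towards -x, +44 mm along y and 21 mm up. Axes are the plate's.
- mid1 (a point): Centre of yellow plastic levelling plate 1: slab 60 mm (x) by 112 mm (y) by 12 mm thick, about 100 g, with a tab 14 mm wide and 12 mm thick reaching 34 mm further towards -x at y = +44 mm. z up; in the magazine its axes are the magazine's. The three tabs are staggered 44 mm apart, so each post is free from above.
- grip2 (a point): Centre of the upright black grip post (14 x 14 mm, 30 mm high) on the tab's end of plate 2, the middle of the pile at the start. From mid2 this point is 57 mm towards -x, -44 mm along y and 21 mm up. Axes are the plate's.
- mid2 (a point): Centre of yellow plastic levelling plate 2: slab 60 mm (x) by 112 mm (y) by 12 mm thick, about 100 g, with a tab 14 mm wide and 12 mm thick reaching 34 mm further towards -x at y = -44 mm. z up; in the magazine its axes are the magazine's. The three tabs are staggered 44 mm apart, so each post is free from above.
- grip3 (a point): Centre of the upright black grip post (14 x 14 mm, 30 mm high) on the tab's end of plate 3, the uppermost of the pile at the start. From mid3 this point is 57 mm towards -x, +0 mm along y and 21 mm up. Axes are the plate's.
- mid3 (a point): Centre of yellow plastic levelling plate 3: slab 60 mm (x) by 112 mm (y) by 12 mm thick, about 100 g, with a tab 14 mm wide and 12 mm thick reaching 34 mm further towards -x at y = +0 mm. z up; in the magazine its axes are the magazine's. The three tabs are staggered 44 mm apart, so each post is free from above.
- tray_a_in (a point): Green order tray a, loose, 700 g, may be absent: outer 146 (x) by 160 (y) by 11 mm high; walls and floor 5 mm thick (lip 6 mm above the floor). This point is the centre of its inner floor, 5 mm above the table. A plate with its tab fits flat when its axes are along the tray's (either way round) and its centre lies about 17 mm from the tray's centre, to the side away from the tab.
- tray_b_in (a point): Green order tray b, loose, 700 g, may be absent: outer 146 (x) by 160 (y) by 11 mm high; walls and floor 5 mm thick (lip 6 mm above the floor). This point is the centre of its inner floor, 5 mm above the table. A plate with its tab fits flat when its axes are along the tray's (either way round) and its centre lies about 17 mm from the tray's centre, to the side away from the tab.
- tray_c_in (a point): Green order tray c, loose, 700 g, may be absent: outer 146 (x) by 160 (y) by 11 mm high; walls and floor 5 mm thick (lip 6 mm above the floor). This point is the centre of its inner floor, 5 mm above the table. A plate with its tab fits flat when its axes are along the tray's (either way round) and its centre lies about 17 mm from the tray's centre, to the side away from the tab.
- rule: orange folding rule 90 x 28 x 14 mm lying before the magazine, bystander; origin on its underside.
- notepad: white note block 100 x 70 x 12 mm lying before the magazine, bystander; origin on its underside.
- screwdriver: screwdriver lying at the left, bystander; origin on its underside.
- jar: closed jar 60 mm across, 80 mm high, behind the magazine, bystander; origin on its underside.
- wrench: wrench lying at the right, bystander; origin on its underside.
Mind the look-alikes: they are no part of the job. Leave any blue look-alike of the part that bears tray_c_in alone.

How it is judged:
By the outcome, as a careful person would: the job done as asked, in the order asked, and still so for the second after the job is handed in, with the robot touching nothing.
Of tray_a, tray_b, tray_c only 2 to 3 are there at a start; the rules pass over those that are not, and their reading is None.
At some moment in a run one of tray_a, tray_b, tray_c may be knocked a few centimetres aside while the robot is not near it.
Once in a run the grip may slacken for a moment while it holds something.
It also fails if it takes over 210 s, if anything falls off the work surface, if the arm or the gripper's body presses on something with over 40 N, if the wrist force passes 120 N, or if a joint passes its speed limit or range.

ROBOT

A 6-joint arm with a two-finger parallel gripper is mounted at the origin on the work surface. World frame = base frame: x ahead of the robot, y to its left, z up, the work surface at z = 0. Lengths are in mm, angles in degrees, forces in N, time in s.
With the tool pointing down it reaches from about 300 to 850 mm from the base axis. Payload 4.2 kg.
Tool frame: the origin (TCP) lies midway between the tips of the shut fingers; the grasp point (between the pads) lies 19 mm behind it; x points along the fingers, y is the direction in which the jaws open and shut, and the axes are right-handed (so a half turn about x gives the same grasp; the last joint's range is limited). The gripper opens to 91 mm and grips with 3 to 60 N. Pads are 32 mm wide; open, the fingers measure 118 mm over their backs; the gripper's body (76 mm by 178 mm) begins 60 mm behind the grasp point.
Start: joints at [-76.375, 18.312, 89.639, -0, 72.044, -1.146], TCP at [146.601, -556.014, 213.976] pointing down, gripper open.
Joint ranges: [-177.97, 177.97], [-48.28, 115.42], [12.27, 149.76], [-77.06, 257.06], [2.81, 150.46], [-146.56, 146.56]. Speed limits (degrees/s): [147.25, 147.25, 180, 180, 180, 180].

INTERFACE

Orientations are given as [roll, pitch, yaw] about the fixed x, y, z axes, in that order (R = Rz(yaw) Ry(pitch) Rx(roll)).
In Python, from workcell import * gives the robot as it stands.
- The arm moves only by the shell command python3 -m handwheel 'ROWS' [FORCE]. ROWS is a JSON object of lists of equal length, an entry for each row: "gripper": the closure, from 0 (fully open) to 1 (shut); "offset": the shift along the tool's x, y, z in mm, a list of three; "rot": the turn, a rotation vector about the tool's x, y, z in degrees, a list of three. A call has 1 to 5 rows; each row is the pose to reach, as a shift and turn from the pose commanded when the call began, along the tool's axes at that moment; what a row does not reach only later rows make up. A row lasts 1/12 s, in which the tool goes at most 41.7 mm and 7.16 degrees, less where a joint would pass 70% of its speed; a pose out of reach is approached as far as the arm can. A call with a gripper value outside its range is refused whole. The fingers move at their own pace and stop on an object; FORCE is the grip in N (left out, the last holds). Time passes only in rows, so rows that repeat a pose let the fingers close. It gives the time, the measured TCP pose, the force and the opening at its end, in the units of the state.
- state(): the state, without advancing time (a new reading comes with each control period).
- grab_frame(name): name is "side" or "top"; returns the picture (400x640x3 uint8, red, green, blue); there is no depth.
- camera_params(name): a dict with "fx", "fy", "cx", "cy" (pixels), "k1" (the pictures are not rectified: a ray, as slopes to the right and down, at radius r is drawn at 1 + k1 r^2 times it, then the intrinsics apply), "position" and "attitude" of the camera in the world. Camera axes: x right, y up, looking along -z (the intrinsics and any distortion apply to the point x, -y, -z); pixel columns grow to the right and rows downward; lengths in mm; the calibration is good to about 2 mm. A picture is of the moment at which its call begins. camera_params takes no time and is no camera call.
- job_done(): hands the job in, once; it reports no verdict.
The state is a dict: "time_s": time; "qpos": joint angles; "qvel": joint speeds; "effort": joint torques, N m; "ee_pos": TCP position; "ee_rot": TCP orientation; "force": force on the tool from outside, world axes, zero at the start; "torque": the same for the moment, N m; "gripper_width": finger opening in mm.
Only numpy, scipy, OpenCV 4.12 (cv2) and the standard library are available. Lean on these libraries where they do the work, as an engineer would, in place of code of your own. Each camera call takes 0.05 s, during which the arm holds its last target.

## Working session

There is one attempt and no reset: what is moved stays moved. The work goes in short steps, Python scripts to look and compute and a shell command to move; the robot and the scene stay as the last step left them, time stands still between calls to the robot, and variables do not carry over. Pictures are saved under pics/ and viewed, and the job is handed in when it is done.

```bash
ls; mkdir -p pics
python3 - <<'E'
from workcell import *
import cv2
s=state(); print(s)
for n in("top","side"):
    print(n,camera_params(n)); cv2.imwrite(f"pics/{n}0.png",grab_frame(n)[:,:,::-1])
E
```

```text
pics
{'time_s': 0.0, 'qpos': array([-7.63759603e+01,  1.83497397e+01,  8.97050503e+01, -1.03493733e-04,
        7.20432047e+01, -1.14642231e+00]), 'qvel': array([ 0.09805229,  0.14238306,  0.04272836,  0.0912153 , -0.05140101,
        0.01406066]), 'effort': array([-1.90973983e-04, -4.12463593e+01, -2.31972492e+01,  7.26050092e-02,
        4.55481070e-02, -1.38487308e-04]), 'ee_pos': array([ 146.47368388, -555.52059764,  213.14852181]), 'ee_rot': array([-91.08889083,  89.9020053 , 103.68160322]), 'force': array([-0.18244436,  0.20303772, -0.22967148]), 'torque': array([-0.00748664, -0.01931026,  0.01372597]), 'gripper_width': 90.7683347828831}
top {'fx': 467.1931702855516, 'fy': 467.1931702855516, 'cx': 321.32316257206014, 'cy': 195.930945120743, 'k1': -0.12727502974963154, 'position': array([ 382.01885589,   -6.757722  , 1806.94813974]), 'attitude': array([  3.66697248,   0.86256425, -89.69705317])}
side {'fx': 412.92480673843863, 'fy': 412.92480673843863, 'cx': 311.1177437024605, 'cy': 197.62030623000086, 'k1': -0.072423132076324, 'position': array([ 153.86994351,  698.85998193, 1003.79146672]), 'attitude': array([  40.10495781,   -0.18992577, -153.27831854])}
```

View pics/top0.png

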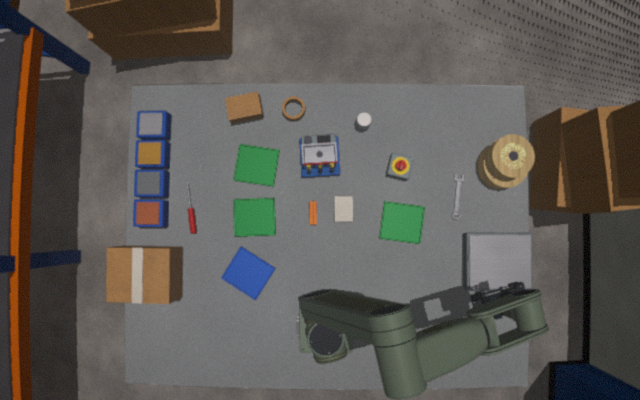

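View pics/side0.png

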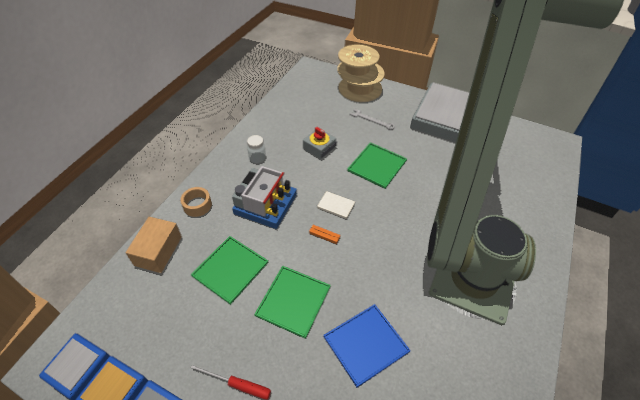

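The top view shows three green trays at about (257,165), (254,217) and (402,222). The blue look-alike is at (248,273), the magazine at (320,155) with its posts towards the robot, and the red button at (400,166).

```bash
cat > h.py <<'E'
from workcell import *
import cv2, numpy as np
from scipy.spatial.transform import Rotation as R
def cam(n):
    p=camera_params(n); return p,R.from_euler('xyz',p['attitude'],degrees=True).as_matrix()
def proj(n,P):
    p,A=cam(n); q=(np.atleast_2d(P)-p['position'])@A
    s=np.c_[q[:,0]/-q[:,2],-q[:,1]/-q[:,2]]; r2=(s**2).sum(1,keepdims=True)
    s=s*(1+p['k1']*r2); return np.c_[s[:,0]*p['fx']+p['cx'],s[:,1]*p['fy']+p['cy']]
def unproj(n,uv,z):
    p,A=cam(n); uv=np.atleast_2d(uv).astype(float)
    d=np.c_[(uv[:,0]-p['cx'])/p['fx'],(uv[:,1]-p['cy'])/p['fy']]; s=d.copy()
    for _ in range(20): s=d/(1+p['k1']*(s**2).sum(1,keepdims=True))
    w=np.c_[s[:,0],-s[:,1],-np.ones(len(s))]@A.T
    t=(z-p['position'][2])/w[:,2]; return p['position']+w*t[:,None]
def crop(n,img,c,half,k,name):
    u,v=map(int,c);hx,hy=half
    im=img[max(0,v-hy):v+hy,max(0,u-hx):u+hx,::-1]
    cv2.imwrite(f'pics/{name}.png',cv2.resize(im,None,fx=k,fy=k,interpolation=cv2.INTER_CUBIC)); print(name,'origin',max(0,u-hx),max(0,v-hy),'k',k)
def greens(img,n='top'):
    hsv=cv2.cvtColor(img,cv2.COLOR_RGB2HSV)
    m=cv2.inRange(hsv,(50,110,40),(75,255,255))
    cs,_=cv2.findContours(m,cv2.RETR_EXTERNAL,cv2.CHAIN_APPROX_NONE); out=[]
    for c in cs:
        if cv2.contourArea(c)<400: continue
        w=unproj(n,c[:,0,:],11)[:,:2].astype(np.float32)
        (x,y),(a,b),th=cv2.minAreaRect(w)
        # x-axis dir = along 146 side
        if a>b: th+=90; a,b=b,a
        out.append((x,y,a,b,(th+90)%180-90))
    return out
def delta(target,Rt):
    """target TCP pos, Rt target matrix -> offset in tool axes & rotvec; from measured pose"""
    s=state(); Rc=R.from_euler('xyz',s['ee_rot'],degrees=True)
    print('off',(Rc.inv().apply(np.array(target)-s['ee_pos'])).round(1),'rot',(Rc.inv()*Rt).as_rotvec(degrees=True).round(2))
def st():
    s=state(); Rc=R.from_euler('xyz',s['ee_rot'],degrees=True).as_matrix()
    print('t',round(s['time_s'],2),'tcp',s['ee_pos'].round(1),'q',s['qpos'].round(1),'w',round(s['gripper_width'],1),'F',s['force'].round(1)); print(Rc.round(3))
E
python3 - <<'E'
from h import *
st()
for n in('top','side'):
    img=cv2.imread(f'pics/{n}0.png')[:,:,::-1].copy()
    for g in greens(img,n): print(n,np.round(g,1))
img=cv2.imread('pics/top0.png')[:,:,::-1]
crop('top',img,(320,157),(30,30),10,'mag0');crop('top',img,(400,166),(20,20),14,'knob0')
img=cv2.imread('pics/side0.png')[:,:,::-1]
crop('side',img,(265,195),(40,40),9,'mags0');crop('side',img,(320,142),(25,25),12,'knobs0')
E
```

```text
t 0.1 tcp [ 146.5 -555.6  213.2] q [-76.4  18.3  89.7  -0.   72.   -1.1] w 91.1 F [-0.2  0.5  0.9]
[[-0.     0.255 -0.967]
 [ 0.002 -0.967 -0.255]
 [-1.    -0.002 -0.   ]]
top [ 397.  -289.2  140.5  156.    -7.6]
top [415.3 280.6 141.3 156.6   1.8]
top [617.2 275.7 142.3 156.3  -8.7]
side [413.  283.4 144.6 161.    2.1]
side [613.5 278.4 147.2 159.8  -8.3]
side [ 394.9 -282.9  144.6  164.5   -7.5]
mag0 origin 290 127 k 10
knob0 origin 380 146 k 14
mags0 origin 225 155 k 9
knobs0 origin 295 117 k 12
```

View crops.

View pics/mag0.png

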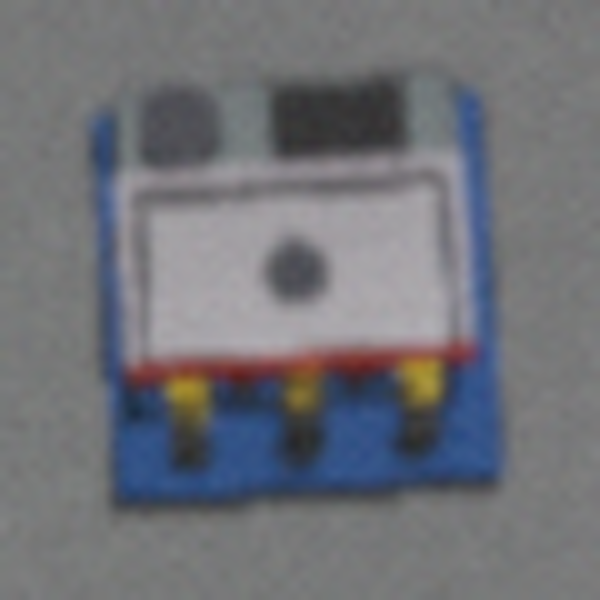

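View pics/mags0.png

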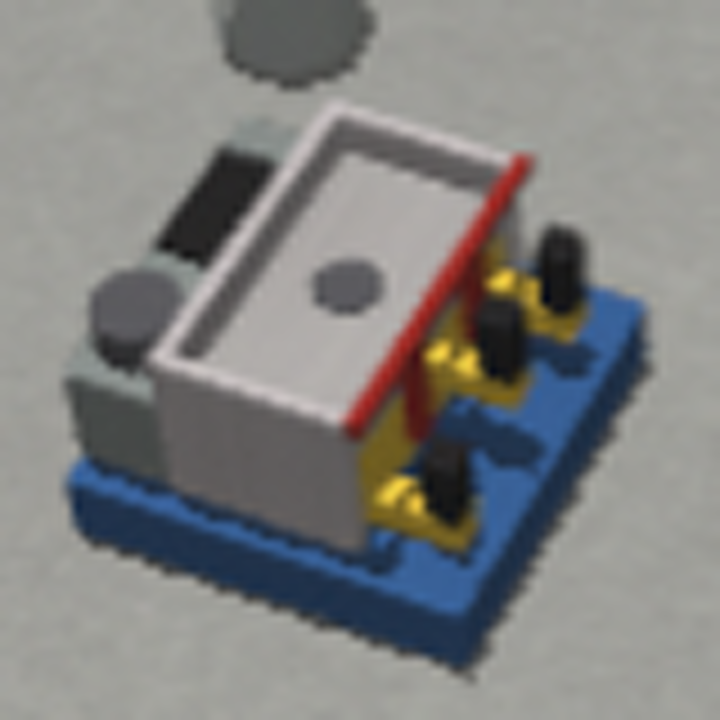

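View pics/knob0.png

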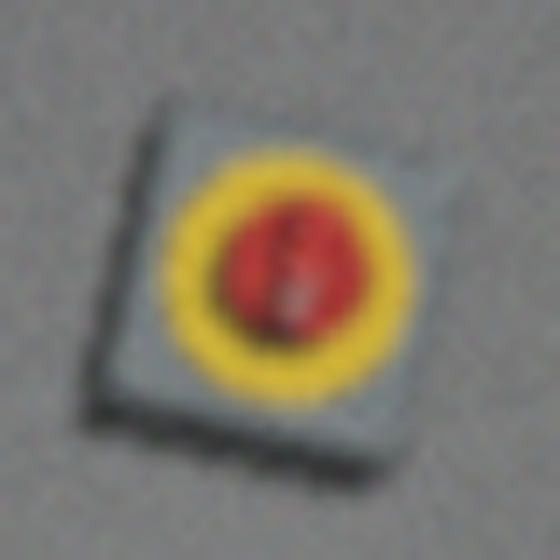

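View pics/knobs0.png

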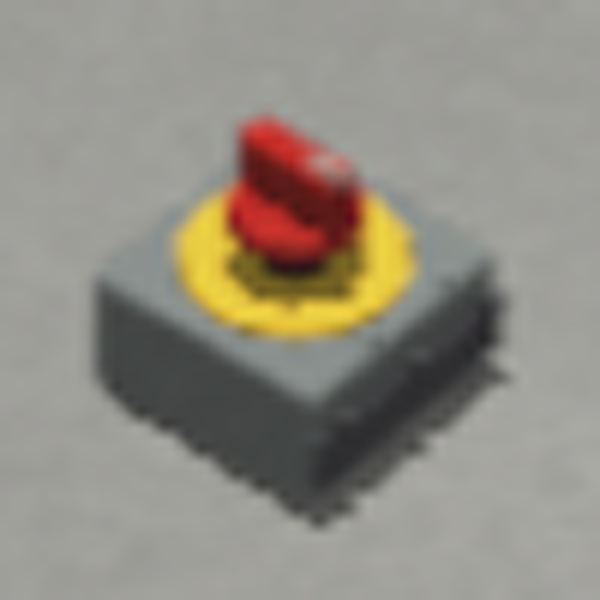

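```bash
cat > fit.py <<'E'
from h import *
from scipy.optimize import least_squares
def z2p(o,k,p): return np.array(o)+(np.array(p)+.5)/k-.5
def fit(obs,x0,useangle=True):
    # obs: list (cam,(u,v),(lx,ly,z))
    def res(x,full=False):
        c,s=np.cos(x[2]),np.sin(x[2]); r=[]
        for n,uv,l in obs:
            P=[x[0]+c*l[0]-s*l[1],x[1]+s*l[0]+c*l[1],l[2]]
            r.append(proj(n,P)[0]-uv)
        return np.array(r)
    f=least_squares(lambda x:(res(x)/[1,1]).ravel(),x0,loss='soft_l1',x_scale=[1,1,.01])
    return f.x,res(f.x)
if __name__=='__main__':
    T=lambda p:('top',z2p((290,127),10,p)); S=lambda p:('side',z2p((225,155),9,p))
    to=[T((298,270))+((0,0,82),),T((190,431))+((-57,44,72),),T((302,422))+((-57,0,96),),T((418,412))+((-57,-44,84),)]
    so=[S((348,286))+((0,0,82),),S((452,452))+((-57,44,72),),S((503,310))+((-57,0,96),),S((563,238))+((-57,-44,84),),
        S((465,612))+((-75,75,30),),S((648,308))+((-75,-75,30),),S((75,490))+((75,75,30),),S((470,668))+((-75,75,0),)]
    for o in(to,so,to+so):
        x,r=fit(o,[650,0,0]); print('mag',x[:2].round(1),np.degrees(x[2]).round(2)); print(r.round(1).tolist())
    T=lambda p:('top',z2p((380,146),14,p)); S=lambda p:('side',z2p((295,117),12,p)); h=42.5
    to=[T((170,100))+((h,h,45),),T((460,180))+((h,-h,45),),T((400,455))+((-h,-h,45),),T((105,395))+((-h,h,45),)]
    so=[S((97,283))+((h,h,45),),S((320,405))+((-h,h,45),),S((495,262))+((-h,-h,45),),S((100,382))+((h,h,0),),S((320,522))+((-h,h,0),)]
    for o in(to,so,to+so):
        x,r=fit(o,[600,-280,-.2]); print('box',x[:2].round(1),np.degrees(x[2]).round(2)); print(r.round(1).tolist())
    print(unproj('top',T((292,305))[1],86),unproj('top',T((298,205))[1],86))
    print(unproj('side',S((262,125))[1],86),unproj('side',S((337,167))[1],86))
E
python3 fit.py
```

```text
mag [650.5  28.8] 3.28
[[-0.2, 0.0], [-0.3, 0.1], [0.1, -0.5], [0.4, 0.3]]
mag [646.9  29.7] 4.73
[[0.2, 0.2], [-0.2, 0.0], [0.1, -0.2], [-0.3, 0.3], [0.4, 0.7], [0.2, -1.1], [-1.2, -0.9], [0.4, 0.4]]
mag [647.8  29.6] 4.77
[[-0.4, 0.8], [-0.1, 1.1], [0.3, 0.2], [0.6, 0.7], [-0.1, 0.0], [-0.4, -0.1], [-0.2, -0.3], [-0.5, 0.1], [0.1, 0.5], [-0.0, -1.2], [-1.5, -1.0], [0.2, 0.3]]
box [ 611.2 -277.5] -13.07
[[-0.3, -0.3], [0.7, -0.9], [0.2, 1.1], [-0.5, 0.2]]
box [ 607.5 -275.4] -14.05
[[-0.3, -0.7], [0.1, 0.3], [1.2, -0.5], [-0.4, 0.6], [-0.2, 0.1]]
box [ 609.4 -276.7] -13.19
[[-0.4, 0.1], [0.5, -0.4], [-0.1, 1.6], [-0.7, 0.6], [-0.6, -0.9], [-0.0, -0.1], [0.8, -1.1], [-0.6, 0.4], [-0.3, -0.3]]
[[ 599.87174055 -273.24640481   86.        ]] [[ 626.62046913 -275.07616774   86.        ]]
[[ 624.18110996 -281.93415025   86.        ]] [[ 597.36440051 -275.24808508   86.        ]]
```

```bash
cat >> h.py <<'E'
def Rdown(yaw_y):
    y=np.radians(yaw_y); ty=np.array([np.cos(y),np.sin(y),0]); tx=np.array([0,0,-1.]); return R.from_matrix(np.c_[tx,ty,np.cross(tx,ty)])
E
python3 -c "
from h import *
delta([609.5,-276.5,190],Rdown(78))"
```

```text
off [  23.5 -151.8 -518.9] rot [-1.5323e+02 -1.2000e-01  3.0000e-02]
```

```bash
python3 -m handwheel '{"gripper":[0,0,0,0,0],"offset":[[2,-11,-38],[4,-22,-76],[6,-33,-114],[8,-44,-152],[10,-55,-190]],"rot":[[-7,0,0],[-14,0,0],[-21,0,0],[-28,0,0],[-35,0,0]]}' 30; python3 -c "
from h import *
st();delta([609.5,-276.5,190],Rdown(78))"
```

```text
time_s: 0.52
ee_pos: [317.4, -453.1, 203.5]
ee_rot: [-105.1, 90.0, 124.9]
force: [-0.5, 1.0, 0.3]
gripper_width: 91.1
t 0.52 tcp [ 317.4 -453.1  203.5] q [-56.2  16.8  93.5  -0.   69.8 -16.3] w 91.1 F [-0.5  1.   0.3]
[[-0.     0.767 -0.642]
 [ 0.001 -0.642 -0.767]
 [-1.    -0.001 -0.   ]]
off [  13.5  110.8 -322.8] rot [-1.1791e+02 -4.0000e-02  1.0000e-02]
```

```bash
python3 -m handwheel '{"gripper":[0,0,0,0,0],"offset":[[2,12,-36],[5,24,-72],[7,36,-108],[9,48,-144],[11,60,-180]],"rot":[[-7,0,0],[-14,0,0],[-21,0,0],[-28,0,0],[-35,0,0]]}' ; python3 -c "
from h import *
st();delta([609.5,-276.5,190],Rdown(78))"
```

```text
time_s: 0.93
ee_pos: [479.6, -354.3, 192.5]
ee_rot: [-112.7, 90.0, 152.4]
force: [-1.1, -0.9, 0.0]
gripper_width: 91.6
t 0.93 tcp [ 479.6 -354.3  192.5] q [-37.6  21.   88.7  -0.   70.3 -32.7] w 91.6 F [-1.1 -0.9  0. ]
[[-0.001  0.996 -0.085]
 [ 0.    -0.085 -0.996]
 [-1.    -0.001 -0.   ]]
off [  2.4 122.8 -88.5] rot [-8.287e+01 -4.000e-02  2.000e-02]
```

```bash
python3 -m handwheel '{"gripper":[1,1,1,1,1],"offset":[[0,0,0],[0,0,0],[0,0,0],[0,0,0],[0,0,0]],"rot":[[-7,0,0],[-14,0,0],[-21,0,0],[-28,0,0],[-35,0,0]]}' ; python3 -c "
from h import *
st();delta([609.5,-276.5,190],Rdown(78))"
```

```text
time_s: 1.35
ee_pos: [478.3, -355.3, 192.4]
ee_rot: [-153.4, 89.9, 146.8]
force: [0.4, 0.2, -0.4]
gripper_width: 60.4
t 1.35 tcp [ 478.3 -355.3  192.4] q [-37.7  21.   88.8  -0.   70.3 -67.9] w 60.4 F [ 0.4  0.2 -0.4]
[[-0.001  0.865  0.502]
 [ 0.001  0.502 -0.865]
 [-1.    -0.001 -0.001]]
off [  2.3 153.1  -2.3] rot [-47.86  -0.07   0.  ]
```

```bash
python3 -m handwheel '{"gripper":[1,1,1,1,1],"offset":[[0,38,0],[0,76,-1],[0,114,-2],[0,153,-2],[0,153,-2]],"rot":[[-7,0,0],[-14,0,0],[-21,0,0],[-28,0,0],[-35,0,0]]}' ; python3 -m handwheel '{"gripper":[1,1,1,1,1],"offset":[[0,0,0],[0,0,0],[20,0,0],[40,0,0],[60,0,0]],"rot":[[-7,0,0],[-13,0,0],[-13,0,0],[-13,0,0],[-13,0,0]]}'
python3 - <<'E'
from h import *
st();delta([609.5,-276.5,87],Rdown(78))
im=grab_frame('side');crop('side',im,(320,135),(30,30),10,'press1s')
im=grab_frame('top');crop('top',im,(400,166),(30,30),10,'press1t')
E
```

```text
time_s: 1.77
ee_pos: [615.6, -273.8, 191.7]
ee_rot: [62.3, 89.8, 37.7]
force: [0.1, -0.6, 0.5]
gripper_width: 27.6
time_s: 2.18
ee_pos: [610.1, -277.8, 132.0]
ee_rot: [-116.6, 90.0, -128.9]
force: [-0.1, -0.8, -0.3]
gripper_width: 0.6
t 2.18 tcp [ 610.1 -277.8  132. ] q [ -25.5   30.    82.9   -0.    67.1 -103.2] w 0.6 F [-0.1 -0.8 -0.3]
[[-0.     0.212  0.977]
 [-0.     0.977 -0.212]
 [-1.    -0.    -0.   ]]
off [45.   1.2 -0.9] rot [-0.22 -0.    0.  ]
press1s origin 290 105 k 10
press1t origin 370 136 k 10
```

View pics/press1s.png

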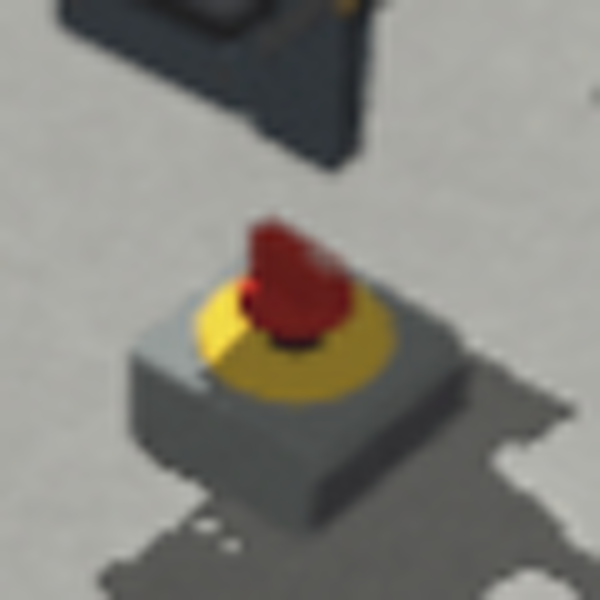

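The shut fingers are above the button bar (bar top at about (268,225) to (335,265) in the crop) and lined up with it. I'll press now.

```bash
python3 -m handwheel '{"gripper":[1,1,1,1,1],"offset":[[20,0,0],[40,0,0],[45,0,0],[47,0,0],[49,0,0]],"rot":[[0,0,0],[0,0,0],[0,0,0],[0,0,0],[0,0,0]]}'; python3 -m handwheel '{"gripper":[1,1,1],"offset":[[1,0,0],[2,0,0],[2,0,0]],"rot":[[0,0,0],[0,0,0],[0,0,0]]}'
```

```text
time_s: 2.7
ee_pos: [610.5, -278.2, 85.2]
ee_rot: [-19.9, 90.0, -32.1]
force: [-1.4, -0.4, 2.8]
gripper_width: 0.4
time_s: 2.95
ee_pos: [610.6, -278.2, 83.1]
ee_rot: [-16.5, 89.9, -28.7]
force: [-1.4, 0.4, 3.1]
gripper_width: 0.5
```

```bash
python3 -m handwheel '{"gripper":[1,1,1,1],"offset":[[1,0,0],[2,0,0],[3,0,0],[3,0,0]],"rot":[[0,0,0],[0,0,0],[0,0,0],[0,0,0]]}'; python3 -m handwheel '{"gripper":[1,1,1],"offset":[[1,0,0],[2,0,0],[2,0,0]],"rot":[[0,0,0],[0,0,0],[0,0,0]]}'
```

```text
time_s: 3.28
ee_pos: [610.6, -278.3, 80.2]
ee_rot: [-17.3, 89.9, -29.6]
force: [-1.2, 0.4, 7.7]
gripper_width: 0.7
time_s: 3.53
ee_pos: [610.7, -278.3, 80.1]
ee_rot: [-16.5, 89.8, -28.7]
force: [-4.5, 2.4, 14.7]
gripper_width: 0.4
```

```bash
python3 -m handwheel '{"gripper":[0.65,0.65,0.65,0.65,0.65],"offset":[[-20,0,0],[-45,0,0],[-75,0,0],[-105,0,0],[-105,0,0]],"rot":[[0,0,0],[0,0,0],[0,0,0],[0,0,0],[0,0,0]]}' 50
python3 - <<'E'
from h import *
st()
c=np.array([648.5,29.4]);a=np.radians(4.3);M=np.array([[np.cos(a),-np.sin(a)],[np.sin(a),np.cos(a)]])
for l in((-57,44),(-57,-44),(-57,0)): print(c+M@l)
p=c+M@np.array([-57,44]);delta([p[0],p[1],180],Rdown(94.3))
E
```

```text
time_s: 3.95
ee_pos: [613.6, -279.6, 188.7]
ee_rot: [-13.4, 89.2, -25.7]
force: [0.6, -1.1, 0.6]
gripper_width: 30.5
t 3.95 tcp [ 613.6 -279.6  188.7] q [ -25.5   27.8   78.2   -0.    73.2 -103.2] w 30.5 F [ 0.6 -1.1  0.6]
[[ 0.012  0.212  0.977]
 [-0.006  0.977 -0.212]
 [-1.    -0.003  0.013]]
[588.36138341  69.00235845]
[594.95951137 -18.7499333 ]
[591.66044739  25.12621257]
off [  6.4 335.4 -98.6] rot [-16.53   0.7    0.28]
```

```bash
python3 -m handwheel '{"gripper":[0.65,0.65,0.65,0.65,0.65],"offset":[[0,37,-11],[0,74,-22],[0,111,-33],[0,148,-44],[0,185,-55]],"rot":[[-4,0,0],[-8,0,0],[-12,0,0],[-16,0,0],[-16.3,0,0]]}'
python3 - <<'E'
from h import *
st();delta([588.4,69,180],Rdown(94.3))
E
```

```text
time_s: 4.37
ee_pos: [595.4, -84.0, 181.2]
ee_rot: [-3.4, 90.0, 0.8]
force: [0.5, -0.1, 0.2]
gripper_width: 31.9
t 4.37 tcp [595.4 -84.  181.2] q [  -9.1   21.9   89.1    0.    69.  -103.3] w 31.9 F [ 0.5 -0.1  0.2]
[[ 0.    -0.073  0.997]
 [ 0.     0.997  0.073]
 [-1.    -0.     0.   ]]
off [  1.2 153.1   4.2] rot [-0.12  0.01  0.  ]
```

```bash
python3 -m handwheel '{"gripper":[0.65,0.65,0.65,0.65,0.65],"offset":[[0,38,0],[0,76,0],[0,114,1],[0,151,2],[0,151,2]],"rot":[[0,0,0],[0,0,0],[0,0,0],[0,0,0],[0,0,0]]}';python3 -m handwheel '{"gripper":[0.65,0.65,0.65,0.65,0.65],"offset":[[20,0,0],[40,0,0],[60,0,0],[70,0,0],[70,0,0]],"rot":[[0,0,0],[0,0,0],[0,0,0],[0,0,0],[0,0,0]]}'
python3 - <<'E'
from h import *
st();delta([588.4,69,43],Rdown(94.3))
im=grab_frame('side');crop('side',im,(265,195),(40,40),9,'g1s')
im=grab_frame('top');crop('top',im,(320,157),(30,30),10,'g1t')
E
```

```text
time_s: 4.78
ee_pos: [586.5, 71.4, 181.3]
ee_rot: [86.2, 89.8, 90.6]
force: [-0.5, -0.0, -0.4]
gripper_width: 31.7
time_s: 5.2
ee_pos: [585.2, 64.7, 109.0]
ee_rot: [-177.1, 89.7, -173.0]
force: [0.1, 0.5, 0.1]
gripper_width: 32.0
t 5.2 tcp [585.2  64.7 109. ] q [  5.2  24.4  96.3  -0.   59.6 -88.9] w 32.0 F [0.1 0.5 0.1]
[[-0.005 -0.071  0.997]
 [-0.001  0.997  0.071]
 [-1.    -0.    -0.005]]
off [66.   4.   3.8] rot [-0.24 -0.31  0.02]
g1s origin 225 155 k 9
g1t origin 290 127 k 10
```

View pics/g1s.png

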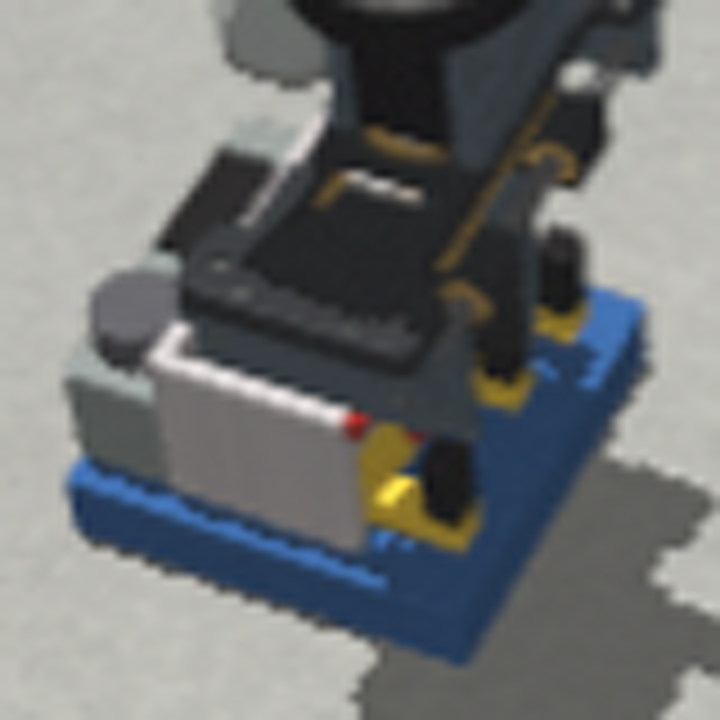

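View pics/g1t.png

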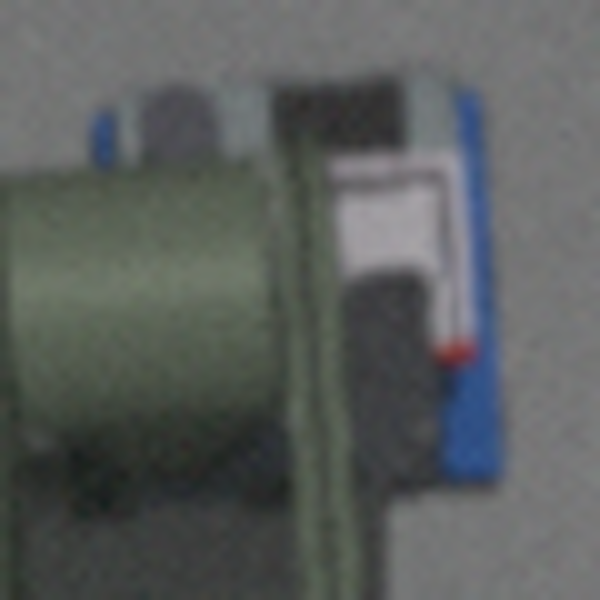

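```bash
python3 -m handwheel '{"gripper":[0.65,0.65],"offset":[[0,0,0],[0,0,0]],"rot":[[0,0,0],[0,0,0]]}'
python3 - <<'E'
from h import *
st();delta([588.4,69,43],Rdown(94.3))
s=state();Rm=R.from_euler('xyz',s['ee_rot'],degrees=True).as_matrix()
im=grab_frame('side').copy()
o=np.array([225,155])
big=cv2.resize(im[155:235,225:305,::-1],None,fx=9,fy=9,interpolation=cv2.INTER_CUBIC)
for y in(16,29.5,-16,-29.5):
  for z in(16,-16):
    p=proj('side',s['ee_pos']+Rm@[0,y,z])[0]; q=((p-o+.5)*9-.5).astype(int); cv2.circle(big,tuple(map(int,q)),4,(255,0,255),-1)
for P in((588.4,69,72),): 
    q=((proj('side',P)[0]-o+.5)*9-.5).astype(int); cv2.circle(big,tuple(map(int,q)),4,(0,255,0),-1)
cv2.imwrite('pics/g1s_b.png',big)
E
```

```text
time_s: 5.47
ee_pos: [587.9, 65.1, 113.2]
ee_rot: [-0.9, 89.8, 3.2]
force: [-0.1, -0.6, -0.5]
gripper_width: 31.8
t 5.47 tcp [587.9  65.1 113.2] q [  5.2  24.2  96.   -0.   59.7 -88.8] w 31.8 F [-0.1 -0.6 -0.5]
[[ 0.003 -0.071  0.997]
 [ 0.     0.997  0.071]
 [-1.    -0.     0.003]]
off [70.2  3.9  0.6] rot [-0.24  0.15  0.  ]
```

View pics/g1s_b.png

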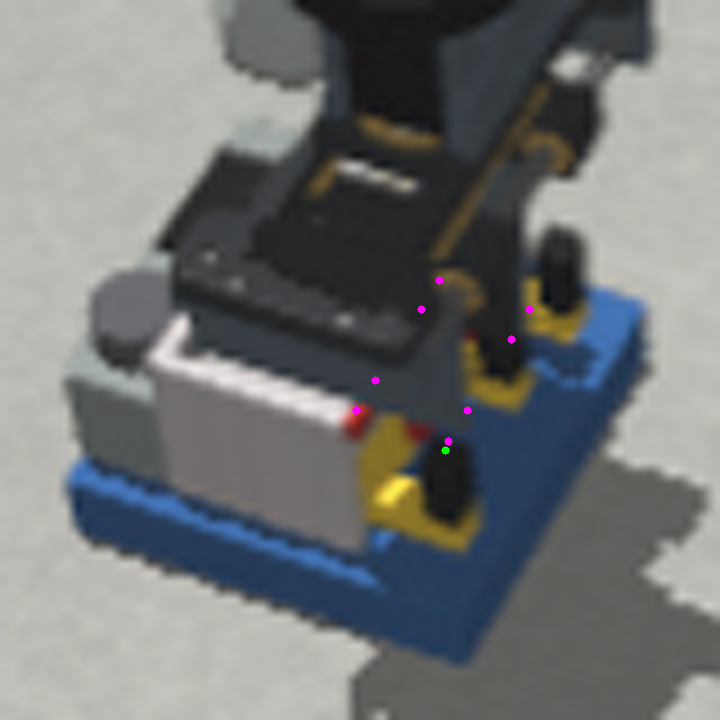

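```bash
python3 -m handwheel '{"gripper":[0.65,0.65,0.65,0.65,0.65],"offset":[[0,4,-3],[20,4,-3],[40,4,-3],[55,4,-3],[69,4,-3]],"rot":[[0,0,0],[0,0,0],[0,0,0],[0,0,0],[0,0,0]]}';python3 -m handwheel '{"gripper":[0.65,1,1,1,1],"offset":[[0,0,0],[0,0,0],[0,0,0],[0,0,0],[0,0,0]],"rot":[[0,0,0],[0,0,0],[0,0,0],[0,0,0],[0,0,0]]}' 50
python3 - <<'E'
from h import *
st();delta([588.4,69,43],Rdown(94.3))
im=grab_frame('side');crop('side',im,(265,195),(40,40),9,'g2s')
E
```

```text
time_s: 5.93
ee_pos: [583.3, 69.3, 42.5]
ee_rot: [13.1, 90.0, 17.2]
force: [-0.2, -0.3, -0.7]
gripper_width: 31.8
time_s: 6.35
ee_pos: [584.5, 68.9, 44.2]
ee_rot: [-7.2, 89.8, -3.1]
force: [0.3, -0.9, 1.9]
gripper_width: 13.6
t 6.35 tcp [584.5  68.9  44.2] q [  5.6  28.2 100.8  -0.   50.8 -88.4] w 13.6 F [ 0.3 -0.9  1.9]
[[ 0.003 -0.071  0.997]
 [-0.     0.997  0.071]
 [-1.    -0.     0.003]]
off [ 1.2 -0.1  3.8] rot [-0.24  0.15  0.02]
g2s origin 225 155 k 9
```

View pics/g2s.png

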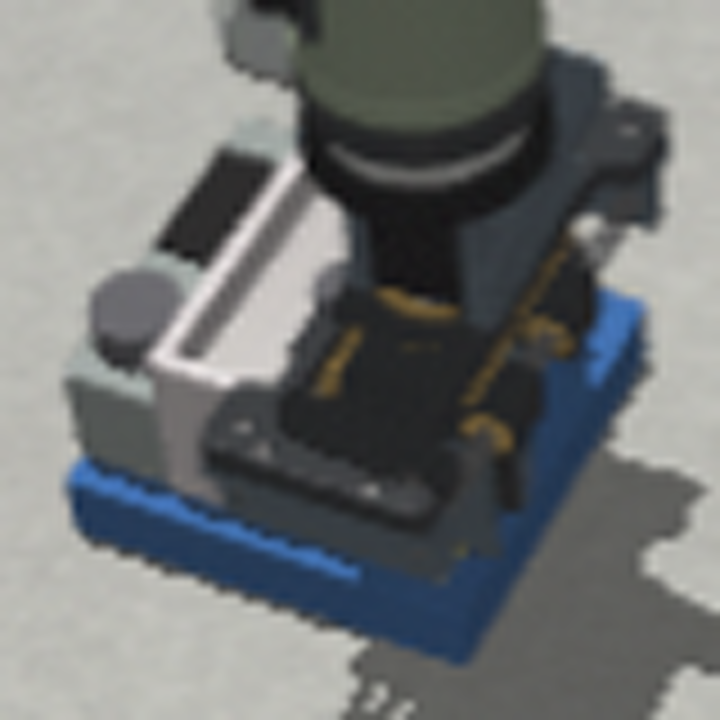

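The grip is at 13.6 mm on plate 1's 14 mm post. Pulling straight out.

```bash
python3 -m handwheel '{"gripper":[1,1,1,1,1],"offset":[[0,0,-8],[0,0,-20],[0,0,-35],[0,0,-50],[0,0,-65]],"rot":[[0,0,0],[0,0,0],[0,0,0],[0,0,0],[0,0,0]]}' 55;python3 -m handwheel '{"gripper":[1,1,1,1,1],"offset":[[0,0,-15],[0,0,-30],[0,0,-43],[0,0,-43],[0,0,-43]],"rot":[[0,0,0],[0,0,0],[0,0,0],[0,0,0],[0,0,0]]}' 55
python3 - <<'E'
from h import *
st()
im=grab_frame('side');crop('side',im,(270,195),(60,50),6,'p1s')
im=grab_frame('top');crop('top',im,(320,165),(50,50),6,'p1t')
E
```

```text
time_s: 6.82
ee_pos: [520.0, 64.6, 44.0]
ee_rot: [1.4, 89.7, 5.5]
force: [2.3, 0.5, 2.3]
gripper_width: 13.4
time_s: 7.23
ee_pos: [474.9, 61.3, 43.0]
ee_rot: [173.3, 90.0, 177.4]
force: [1.2, 0.0, -1.3]
gripper_width: 13.5
t 7.23 tcp [474.9  61.3  43. ] q [  6.   20.4 115.4   0.   44.3 -88.1] w 13.5 F [ 1.2  0.  -1.3]
[[-0.001 -0.071  0.997]
 [ 0.     0.997  0.071]
 [-1.     0.    -0.001]]
p1s origin 210 145 k 6
p1t origin 270 115 k 6
```

View pics/p1s.png

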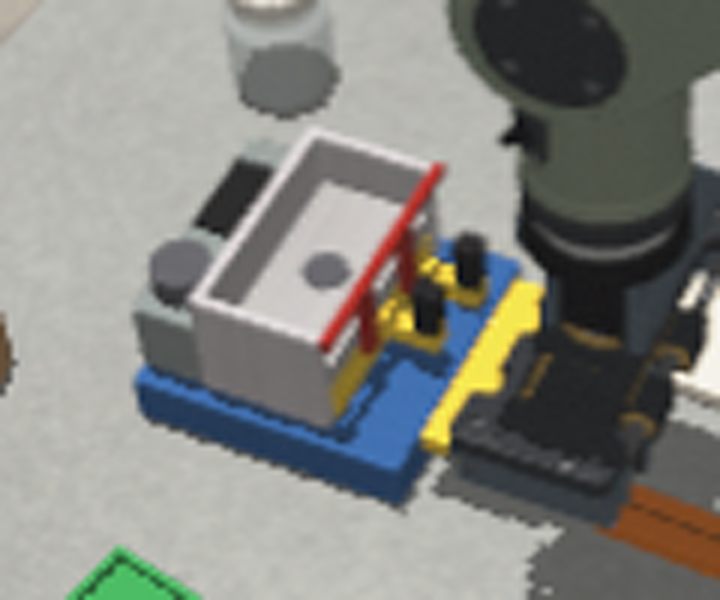

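View pics/p1t.png

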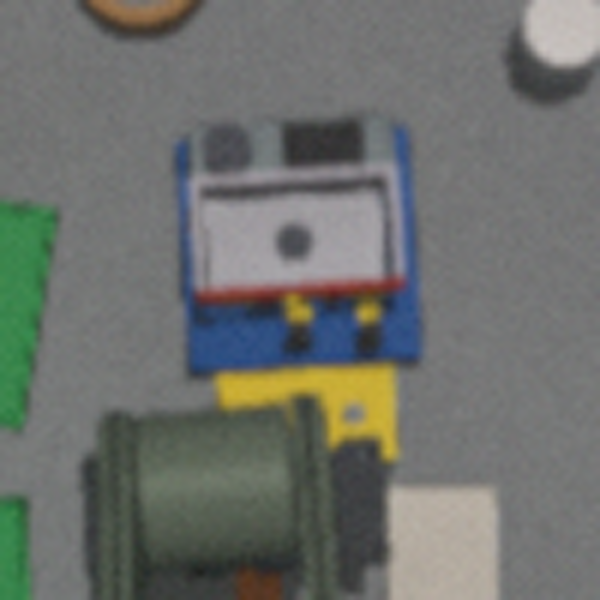

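Plate 1 is clear and the pile has dropped. The remaining two posts are at (430,305) and (468,255) in the side crop. Now lifting and looking at the trays again.

```bash
python3 -m handwheel '{"gripper":[1,1,1,1,1],"offset":[[-15,0,0],[-35,0,0],[-60,0,0],[-70,0,0],[-70,0,0]],"rot":[[0,0,0],[0,0,0],[0,0,0],[0,0,0],[0,0,0]]}' 55
cat >> h.py <<'E'
def place(tray,yaw,ly,z,dx=-4):
    a=np.radians(yaw);M=np.array([[np.cos(a),-np.sin(a)],[np.sin(a),np.cos(a)]])
    p=np.array(tray)+M@np.array([-40+dx,ly]); print('tcp target',p.round(1)); delta([p[0],p[1],z],Rdown(90+yaw))
E
python3 - <<'E'
from h import *
st()
for n in('top','side'):
    im=grab_frame(n)
    for g in greens(im,n): print(n,np.round(g,1))
place((414.3,282),1.9,44,112)
crop('side',im,(290,220),(66,50),6,'l1s')
E
```

```text
time_s: 7.75
ee_pos: [478.6, 61.6, 115.3]
ee_rot: [1.4, 89.6, 5.5]
force: [0.7, -0.7, -1.0]
gripper_width: 13.5
t 7.75 tcp [478.6  61.6 115.3] q [  6.   15.1 110.1  -0.   54.5 -88.1] w 13.5 F [ 0.7 -0.7 -1. ]
[[ 0.006 -0.071  0.997]
 [ 0.001  0.997  0.071]
 [-1.     0.     0.006]]
top [ 397.2 -288.6  141.6  157.    -7.5]
top [416.  280.6 142.2 155.8   0.9]
top [616.9 275.8 141.6 156.3  -8.8]
side [413.  283.4 144.6 161.    2.1]
side [613.5 278.4 147.2 159.8  -8.3]
side [ 394.9 -282.9  144.6  164.5   -7.5]
tcp target [368.9 324.5]
off [  0.6 270.1 -88.4] rot [2.17 0.01 0.  ]
l1s origin 224 170 k 6
```

View pics/l1s.png

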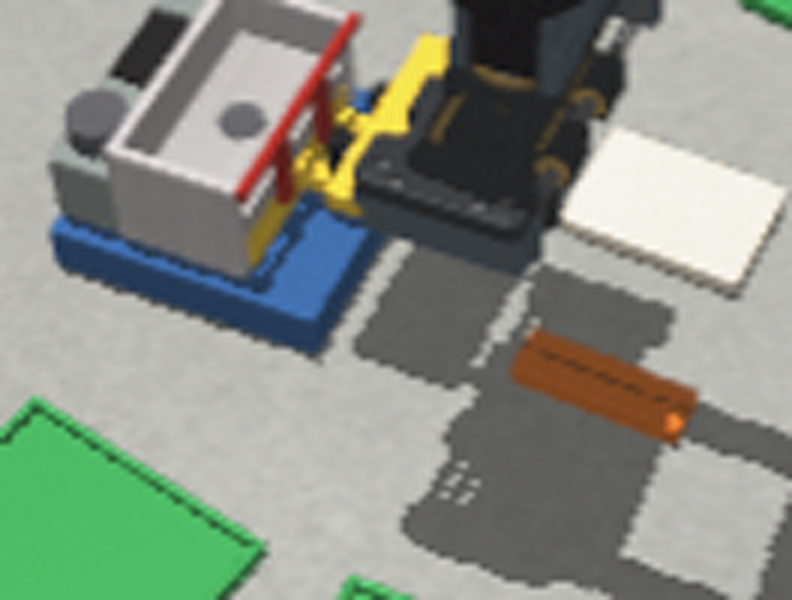

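```bash
python3 -m handwheel '{"gripper":[1,1,1,1,1],"offset":[[0,25,-8],[0,60,-20],[0,98,-32],[0,136,-44],[0,174,-57]],"rot":[[0,0,0],[0,0,0],[1,0,0],[2,0,0],[2,0,0]]}' 55;python3 -m handwheel '{"gripper":[1,1,1,1,1],"offset":[[0,34,-11],[0,68,-22],[0,88,-29],[0,95,-31],[0,95,-31]],"rot":[[0,0,0],[0,0,0],[0,0,0],[0,0,0],[0,0,0]]}' 55
python3 - <<'E'
from h import *
st()
for n in('top','side'):
    im=grab_frame(n)
    for g in greens(im,n): print(n,np.round(g,1))
place((414.3,282),1.7,44,60)
crop('side',im,(290,290),(66,50),6,'m1s')
E
```

```text
time_s: 8.27
ee_pos: [405.3, 231.9, 111.5]
ee_rot: [-152.8, 89.9, -150.8]
force: [1.2, -0.4, -1.8]
gripper_width: 13.4
time_s: 8.68
ee_pos: [371.3, 325.6, 111.5]
ee_rot: [-140.9, 89.9, -138.7]
force: [0.2, -0.7, -3.0]
gripper_width: 13.3
t 8.68 tcp [371.3 325.6 111.5] q [ 39.9  16.5 108.6  -0.   55.  -52.3] w 13.3 F [ 0.2 -0.7 -3. ]
[[-0.002 -0.039  0.999]
 [-0.002  0.999  0.039]
 [-1.    -0.001 -0.002]]
top [ 396.9 -288.8  140.9  156.5   -7.5]
top [416.4 280.9 135.4 156.1   0.6]
top [617.1 275.8 141.4 156.2  -8.7]
side [413.  283.4 144.6 161.    2.1]
side [613.5 278.4 147.2 159.8  -8.3]
tcp target [369.  324.7]
off [51.9  1.3 -2.9] rot [ 0.39 -0.09  0.12]
m1s origin 224 240 k 6
```

View pics/m1s.png

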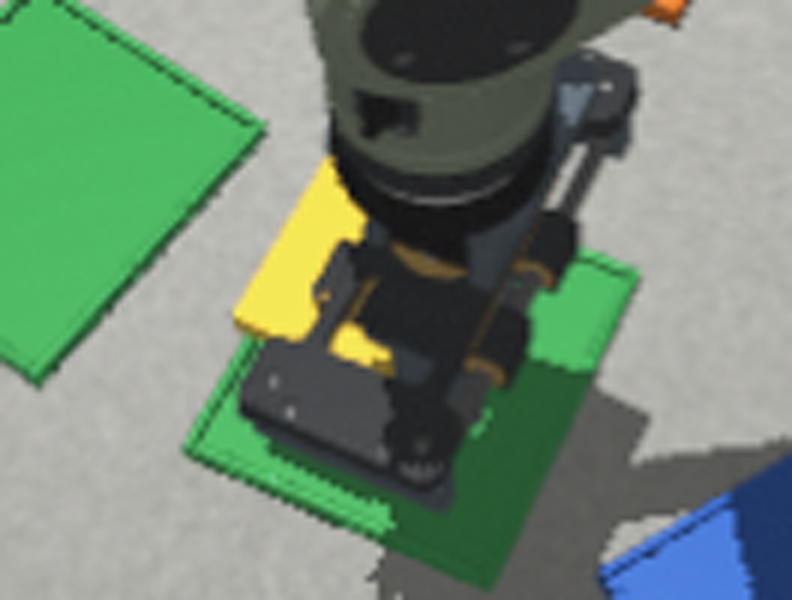

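```bash
python3 -m handwheel '{"gripper":[1,1,1,1,1],"offset":[[15,1,-3],[40,1,-3],[65,1,-3],[80,1,-3],[85,1,-3]],"rot":[[0,0,0],[0,0,0],[0,0,0],[0,0,0],[0,0,0]]}' 55;python3 -m handwheel '{"gripper":[1,1,1],"offset":[[2,0,0],[4,0,0],[4,0,0]],"rot":[[0,0,0],[0,0,0],[0,0,0]]}' 55
python3 - <<'E'
from h import *
st()
im=grab_frame('side')
crop('side',im,(290,300),(66,50),6,'n1s')
E
```

```text
time_s: 9.2
ee_pos: [368.3, 322.6, 25.4]
ee_rot: [-137.8, 89.7, -135.9]
force: [-0.6, 0.0, -0.8]
gripper_width: 13.9
time_s: 9.45
ee_pos: [370.0, 325.4, 24.5]
ee_rot: [29.8, 89.9, 31.8]
force: [0.4, -0.6, -0.4]
gripper_width: 13.6
t 9.45 tcp [370.  325.4  24.5] q [ 40.   22.9 114.8  -0.   42.2 -52. ] w 13.6 F [ 0.4 -0.6 -0.4]
[[ 0.001 -0.035  0.999]
 [ 0.001  0.999  0.035]
 [-1.     0.001  0.001]]
n1s origin 224 250 k 6
```

View pics/n1s.png

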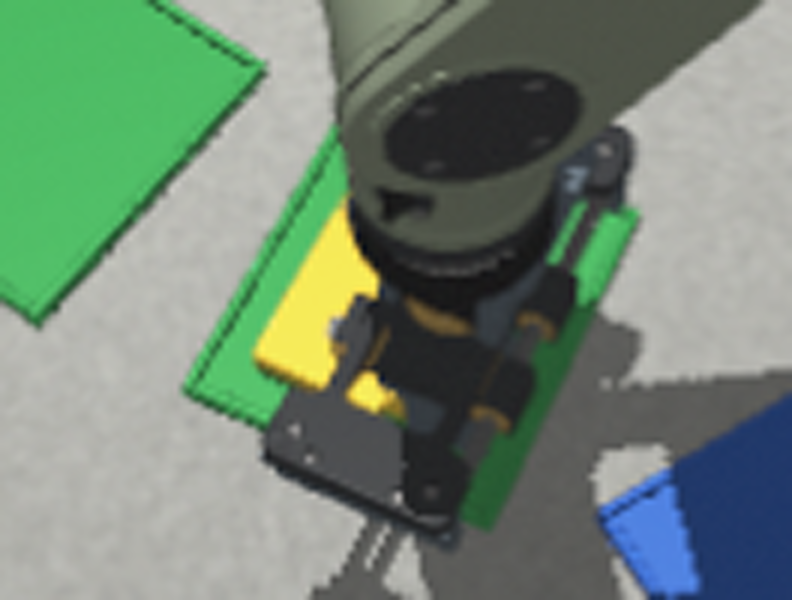

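```bash
python3 -m handwheel '{"gripper":[1,1,1,1],"offset":[[2,0,0],[3,0,0],[4,0,0],[4,0,0]],"rot":[[0,0,0],[0,0,0],[0,0,0],[0,0,0]]}' 55;python3 -m handwheel '{"gripper":[1,1,1],"offset":[[1,0,0],[2,0,0],[2,0,0]],"rot":[[0,0,0],[0,0,0],[0,0,0]]}' 55
```

```text
time_s: 9.83
ee_pos: [369.2, 325.5, 19.9]
ee_rot: [-42.0, 90.0, -39.9]
force: [0.1, -0.3, -1.2]
gripper_width: 13.7
time_s: 10.08
ee_pos: [369.3, 325.7, 19.2]
ee_rot: [25.8, 90.0, 27.9]
force: [-3.3, -1.5, 10.2]
gripper_width: 13.8
```

```bash
python3 -m handwheel '{"gripper":[1,0.65,0.65,0.65],"offset":[[-1,0,0],[-1,0,0],[-1,0,0],[-1,0,0]],"rot":[[0,0,0],[0,0,0],[0,0,0],[0,0,0]]}' ;python3 -m handwheel '{"gripper":[0.65,0.65,0.65,0.65,0.65],"offset":[[-20,0,0],[-50,0,0],[-85,0,0],[-120,0,0],[-150,0,0]],"rot":[[0,0,0],[0,0,0],[0,0,0],[0,0,0],[0,0,0]]}'
python3 - <<'E'
from h import *
st()
im=grab_frame('side')
crop('side',im,(290,300),(66,50),6,'o1s')
for g in greens(im,'side'): print(np.round(g,1))
c=np.array([648.5,29.4]);a=np.radians(4.2);M=np.array([[np.cos(a),-np.sin(a)],[np.sin(a),np.cos(a)]])
p=c+M@np.array([-60,-44]);print(p);delta([p[0],p[1],150],Rdown(94.2))
E
```

```text
time_s: 10.42
ee_pos: [369.3, 325.6, 18.8]
ee_rot: [-26.6, 90.0, -24.5]
force: [-0.4, 0.1, -0.4]
gripper_width: 30.2
time_s: 10.83
ee_pos: [369.4, 325.7, 171.0]
ee_rot: [33.5, 89.9, 35.5]
force: [1.0, -0.2, 0.2]
gripper_width: 31.9
t 10.83 tcp [369.4 325.7 171. ] q [ 40.1  12.8 104.   -0.   63.1 -52. ] w 31.9 F [ 1.  -0.2  0.2]
[[ 0.001 -0.036  0.999]
 [ 0.001  0.999  0.036]
 [-1.     0.001  0.001]]
o1s origin 224 250 k 6
[413.  283.4 144.6 161.    2.1]
[613.5 278.4 147.2 159.8  -8.3]
[591.88361204 -18.87612883]
off [  25.9 -354.8  206.8] rot [-2.13  0.57 -0.42]
```

View pics/o1s.png

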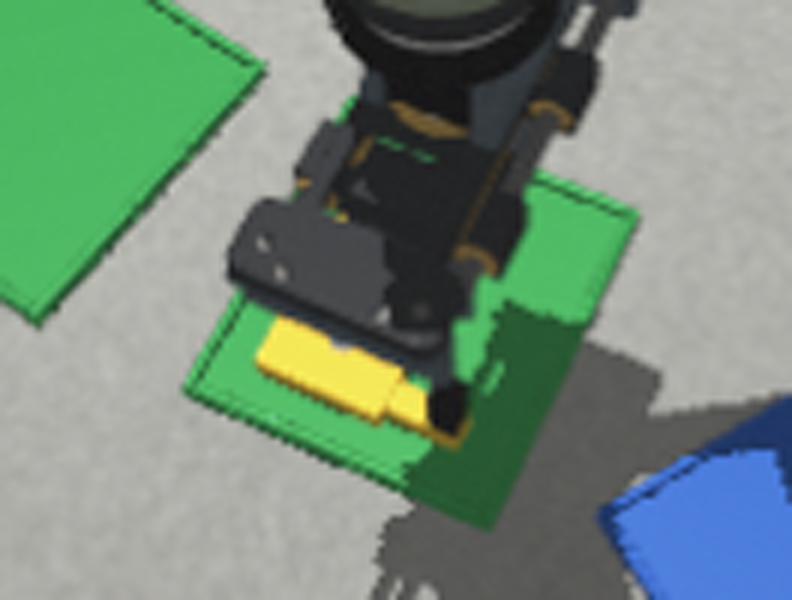

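Plate 1 lies flat in the tray. Next is plate 2.

```bash
python3 -m handwheel '{"gripper":[0.65,0.65,0.65,0.65,0.65],"offset":[[0,-30,17],[0,-65,38],[0,-100,58],[0,-136,79],[0,-171,99]],"rot":[[0,0,0],[0,0,0],[-1,0,0],[-2,0,0],[-2,0,0]]}' 50;python3 -m handwheel '{"gripper":[0.65,0.65,0.65,0.65,0.65],"offset":[[0,-35,20],[0,-70,41],[0,-106,62],[0,-141,83],[0,-170,100]],"rot":[[0,0,0],[0,0,0],[0,0,0],[0,0,0],[0,0,0]]}';python3 -m handwheel '{"gripper":[0.65,0.65,0.65],"offset":[[20,0,0],[40,0,0],[40,0,0]],"rot":[[0,0,0],[0,0,0],[0,0,0]]}'
python3 - <<'E'
from h import *
st();delta([591.9,-18.9,44],Rdown(94.2))
im=grab_frame('top');crop('top',im,(320,157),(30,30),10,'q2t')
for n in('top','side'):
    for g in greens(grab_frame(n),n): print(n,np.round(g,1))
E
```

```text
time_s: 11.3
ee_pos: [475.0, 156.5, 168.7]
ee_rot: [-45.2, 90.0, -41.0]
force: [1.2, 0.5, 0.8]
gripper_width: 32.5
time_s: 11.72
ee_pos: [587.5, -6.9, 168.3]
ee_rot: [-74.0, 90.0, -70.0]
force: [-0.0, 0.7, -0.0]
gripper_width: 31.9
time_s: 11.97
ee_pos: [583.6, -5.0, 124.5]
ee_rot: [174.3, 89.5, 178.3]
force: [-0.6, -0.1, -0.7]
gripper_width: 31.7
t 11.97 tcp [583.6  -5.  124.5] q [ -1.6  23.3  95.7   0.   61.5 -95.6] w 31.7 F [-0.6 -0.1 -0.7]
[[-0.009 -0.069  0.998]
 [ 0.     0.998  0.069]
 [-1.     0.001 -0.009]]
off [ 80.4 -14.5   8. ] rot [-0.22 -0.49 -0.05]
q2t origin 290 127 k 10
top [ 397.1 -289.3  140.8  155.9   -7.6]
top [414.6 280.8 139.2 156.    0.6]
top [616.9 275.4 141.6 156.9  -8.8]
side [413.  283.4 144.6 161.    2.1]
side [613.5 278.4 147.2 159.8  -8.3]
side [ 394.9 -282.9  144.6  164.5   -7.5]
```

```bash
python3 -m handwheel '{"gripper":[0.65,0.65,0.65,0.65],"offset":[[0,-14,5],[0,-14,5],[0,-14,5],[0,-14,5]],"rot":[[0,0,0],[0,0,0],[0,0,0],[0,0,0]]}'
python3 - <<'E'
from h import *
st();delta([591.9,-18.9,44],Rdown(94.2))
im=grab_frame('side');crop('side',im,(265,190),(40,40),9,'q2s')
E
```

```text
time_s: 12.45
ee_pos: [592.5, -18.0, 129.6]
ee_rot: [-5.0, 89.9, -1.0]
force: [-0.4, 0.6, -0.1]
gripper_width: 31.7
t 12.45 tcp [592.5 -18.  129.6] q [ -2.9  23.5  94.5   0.   62.  -96.9] w 31.7 F [-0.4  0.6 -0.1]
[[ 0.001 -0.071  0.997]
 [-0.     0.997  0.071]
 [-1.    -0.     0.001]]
off [85.6 -0.9 -0.8] rot [-0.15  0.07  0.01]
q2s origin 225 150 k 9
```

View pics/q2s.png

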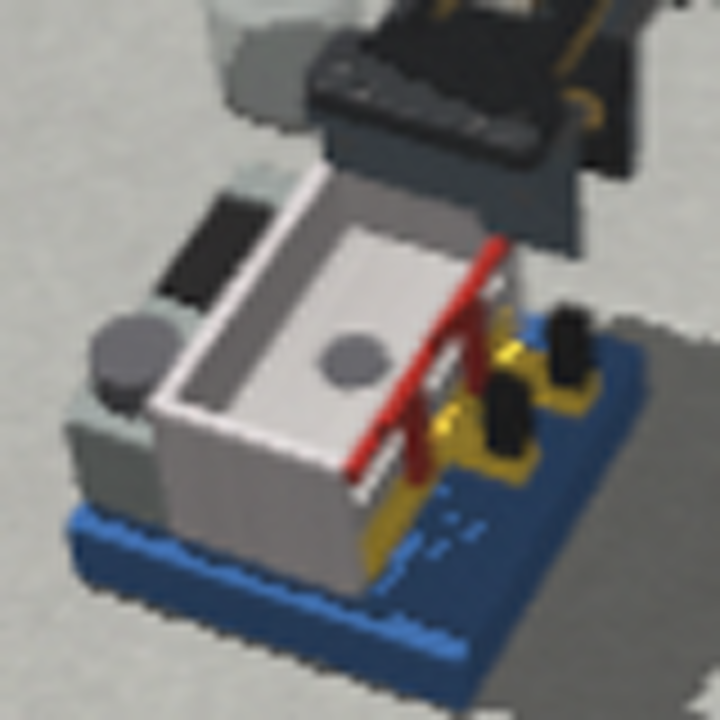

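Run:
```python
from fit import *
for p in((595,-18.7,72),(591.7,25.1,84)): print(((proj('side',p)[0]-[225,150]+.5)*9-.5).round(0))
print(unproj('side',z2p((225,150),9,(570,318)),72),unproj('side',z2p((225,150),9,(507,385)),84))
```

```text
[558. 309.]
[501. 376.]
[[589.42663995 -16.71932356  72.        ]] [[588.02262909  27.61136683  84.        ]]
```

```bash
python3 -m handwheel '{"gripper":[0.65,0.65,0.65,0.65,0.65],"offset":[[20,0,-4],[45,0,-4],[65,0,-4],[80,0,-4],[85,0,-4]],"rot":[[0,0,0],[0,0,0],[0,0,0],[0,0,0],[0,0,0]]}';python3 -m handwheel '{"gripper":[0.65,1,1,1,1],"offset":[[0,0,0],[0,0,0],[0,0,0],[0,0,0],[0,0,0]],"rot":[[0,0,0],[0,0,0],[0,0,0],[0,0,0],[0,0,0]]}' 50
python3 - <<'E'
from h import *
st()
im=grab_frame('side');crop('side',im,(265,195),(40,40),9,'r2s')
E
```

```text
time_s: 12.92
ee_pos: [586.4, -17.8, 41.7]
ee_rot: [173.1, 89.7, 177.1]
force: [0.4, -0.4, -0.3]
gripper_width: 31.9
time_s: 13.33
ee_pos: [589.0, -18.3, 45.2]
ee_rot: [-12.8, 89.9, -8.7]
force: [0.0, -0.6, 2.4]
gripper_width: 13.4
t 13.33 tcp [589.  -18.3  45.2] q [ -2.9  28.2 100.7  -0.   51.  -96.9] w 13.4 F [ 0.  -0.6  2.4]
[[ 0.002 -0.071  0.997]
 [-0.     0.997  0.071]
 [-1.    -0.001  0.002]]
r2s origin 225 155 k 9
```

View pics/r2s.png

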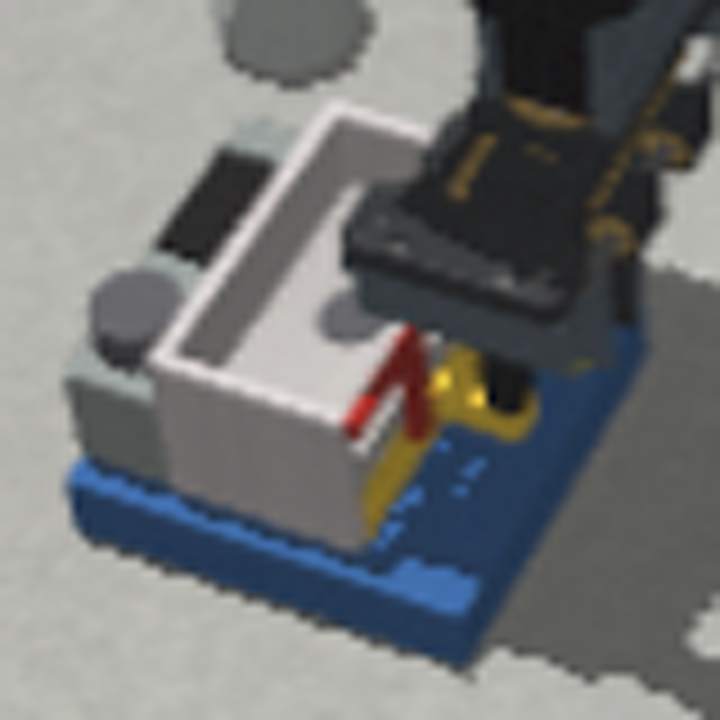

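```bash
python3 -m handwheel '{"gripper":[1,1,1,1,1],"offset":[[0,0,-8],[0,0,-20],[0,0,-35],[0,0,-50],[0,0,-65]],"rot":[[0,0,0],[0,0,0],[0,0,0],[0,0,0],[0,0,0]]}' 55;python3 -m handwheel '{"gripper":[1,1,1,1,1],"offset":[[0,0,-15],[0,0,-30],[0,0,-43],[0,0,-43],[0,0,-43]],"rot":[[0,0,0],[0,0,0],[0,0,0],[0,0,0],[0,0,0]]}' 55
python3 - <<'E'
from h import *
st()
im=grab_frame('side');crop('side',im,(270,195),(60,50),6,'p2s')
E
```

```text
time_s: 13.8
ee_pos: [524.3, -22.8, 44.9]
ee_rot: [-5.0, 89.7, -0.9]
force: [1.3, 0.1, 2.6]
gripper_width: 13.6
time_s: 14.22
ee_pos: [479.6, -25.8, 44.0]
ee_rot: [-179.7, 90.0, -175.7]
force: [0.7, 0.2, 0.4]
gripper_width: 13.5
t 14.22 tcp [479.6 -25.8  44. ] q [ -4.5  20.4 115.2  -0.   44.5 -98.5] w 13.5 F [0.7 0.2 0.4]
[[-0.    -0.071  0.997]
 [-0.     0.997  0.071]
 [-1.    -0.    -0.   ]]
p2s origin 210 145 k 6
```

View pics/p2s.png

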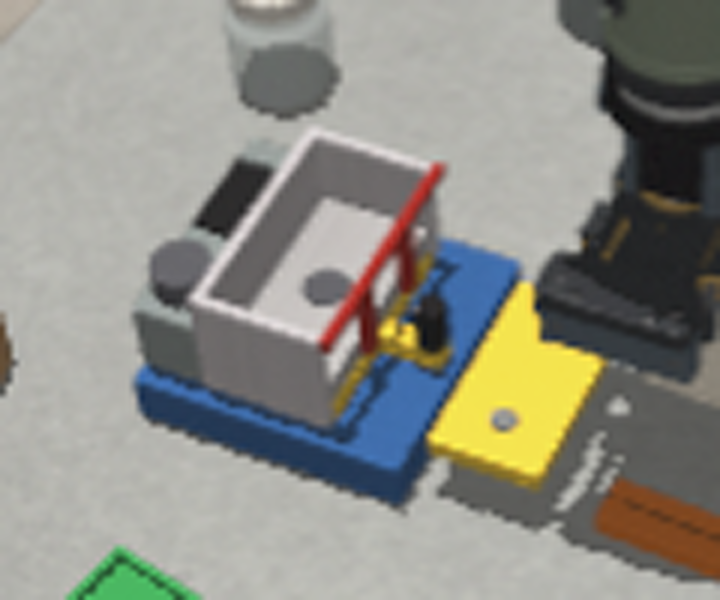

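```bash
python3 -m handwheel '{"gripper":[1,1,1,1,1],"offset":[[-15,0,0],[-35,0,0],[-60,0,0],[-70,0,0],[-70,0,0]],"rot":[[0,0,0],[0,0,0],[0,0,0],[0,0,0],[0,0,0]]}' 55
python3 - <<'E'
from h import *
st()
for n in('top','side'):
    im=grab_frame(n)
    for g in greens(im,n): print(n,np.round(g,1))
place((396.5,-287),-7.5,-44,114,-3)
E
```

```text
time_s: 14.68
ee_pos: [483.3, -26.0, 116.4]
ee_rot: [-9.4, 89.6, -5.3]
force: [0.5, -0.3, -0.6]
gripper_width: 13.5
t 14.68 tcp [483.3 -26.  116.4] q [ -4.4  15.1 109.8  -0.   54.7 -98.5] w 13.5 F [ 0.5 -0.3 -0.6]
[[ 0.006 -0.071  0.997]
 [-0.001  0.997  0.071]
 [-1.    -0.001  0.006]]
top [ 396.8 -288.8  141.   156.5   -7.4]
top [414.7 280.6 139.4 155.8   0.9]
top [617.  275.8 141.8 156.2  -8.7]
side [413.  283.4 144.6 161.    2.1]
side [613.5 278.4 147.2 159.8  -8.3]
side [ 394.9 -282.9  144.6  164.5   -7.5]
tcp target [ 348.1 -325. ]
off [  -0.3 -289.  -153.7] rot [11.58  0.02  0.  ]
```

```bash
python3 -m handwheel '{"gripper":[1,1,1,1,1],"offset":[[0,-22,-12],[0,-54,-29],[0,-88,-47],[0,-122,-65],[0,-156,-83]],"rot":[[2,0,0],[4,0,0],[6,0,0],[9,0,0],[11.5,0,0]]}' 55;python3 - <<'E'
from h import *
st();place((396.5,-287),-7.5,-44,114,-3)
E
```

```text
time_s: 15.2
ee_pos: [407.2, -188.2, 112.5]
ee_rot: [163.0, 89.8, 155.5]
force: [-0.1, -0.9, -0.6]
gripper_width: 13.4
t 15.2 tcp [ 407.2 -188.2  112.5] q [ -26.3   12.7  114.    -0.    53.4 -108.8] w 13.4 F [-0.1 -0.9 -0.6]
[[-0.002  0.131  0.991]
 [ 0.001  0.991 -0.131]
 [-1.     0.001 -0.003]]
tcp target [ 348.1 -325. ]
off [  -1.5 -143.4  -40.7] rot [-0.01 -0.15 -0.04]
```

```bash
python3 -m handwheel '{"gripper":[1,1,1,1,1],"offset":[[0,-37,-11],[0,-74,-22],[0,-110,-32],[0,-135,-39],[0,-140,-40]],"rot":[[0,0,0],[0,0,0],[0,0,0],[0,0,0],[0,0,0]]}' 55;python3 -m handwheel '{"gripper":[1,1,1],"offset":[[10,0,0],[25,0,0],[40,0,0]],"rot":[[0,0,0],[0,0,0],[0,0,0]]}' ;python3 - <<'E'
from h import *
st();place((396.5,-287),-7.5,-44,26,-3)
for n in('top','side'):
    im=grab_frame(n)
    for g in greens(im,n): print(n,np.round(g,1))
crop('side',im,(380,160),(66,50),6,'m2s')
E
```

```text
time_s: 15.62
ee_pos: [349.2, -324.1, 112.6]
ee_rot: [-166.8, 89.9, -174.4]
force: [0.7, -0.1, -0.7]
gripper_width: 13.6
time_s: 15.87
ee_pos: [350.8, -320.5, 72.5]
ee_rot: [130.7, 89.9, 123.3]
force: [0.1, 0.2, -1.4]
gripper_width: 13.7
t 15.87 tcp [ 350.8 -320.5   72.5] q [ -43.8   17.7  113.9    0.    48.5 -126.4] w 13.7 F [ 0.1  0.2 -1.4]
[[-0.001  0.13   0.992]
 [ 0.001  0.992 -0.13 ]
 [-1.     0.001 -0.001]]
tcp target [ 348.1 -325. ]
off [46.5 -4.9 -2. ] rot [ 0.04 -0.05 -0.06]
top [414.6 280.6 139.4 155.8   0.9]
top [616.9 275.7 141.5 156.3  -8.8]
side [413.  283.4 144.6 161.    2.1]
side [613.5 278.4 147.2 159.8  -8.3]
side [ 395.2 -282.8  144.5  164.    -7.2]
m2s origin 314 110 k 6
```

View pics/m2s.png

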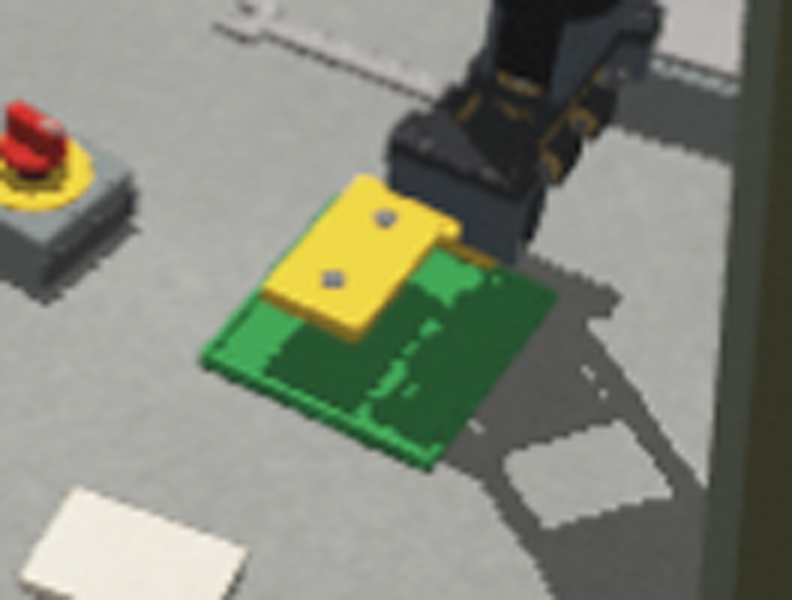

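```bash
python3 -m handwheel '{"gripper":[1,1,1,1,1],"offset":[[15,-2,-1],[30,-2,-1],[40,-2,-1],[46,-2,-1],[47,-2,-1]],"rot":[[0,0,0],[0,0,0],[0,0,0],[0,0,0],[0,0,0]]}' 55;python3 - <<'E'
from h import *
st();place((396.5,-287),-7.5,-44,26,-3)
im=grab_frame('side')
crop('side',im,(380,160),(66,50),6,'n2s')
E
```

```text
time_s: 16.38
ee_pos: [349.4, -322.0, 26.1]
ee_rot: [142.5, 89.9, 135.1]
force: [0.3, 0.0, -0.4]
gripper_width: 13.4
t 16.38 tcp [ 349.4 -322.    26.1] q [ -44.    21.6  116.8    0.    41.7 -126.7] w 13.4 F [ 0.3  0.  -0.4]
[[-0.002  0.129  0.992]
 [ 0.002  0.992 -0.129]
 [-1.     0.001 -0.002]]
tcp target [ 348.1 -325. ]
off [ 0.1 -3.1 -0.9] rot [ 0.1  -0.11 -0.08]
n2s origin 314 110 k 6
```

View pics/n2s.png

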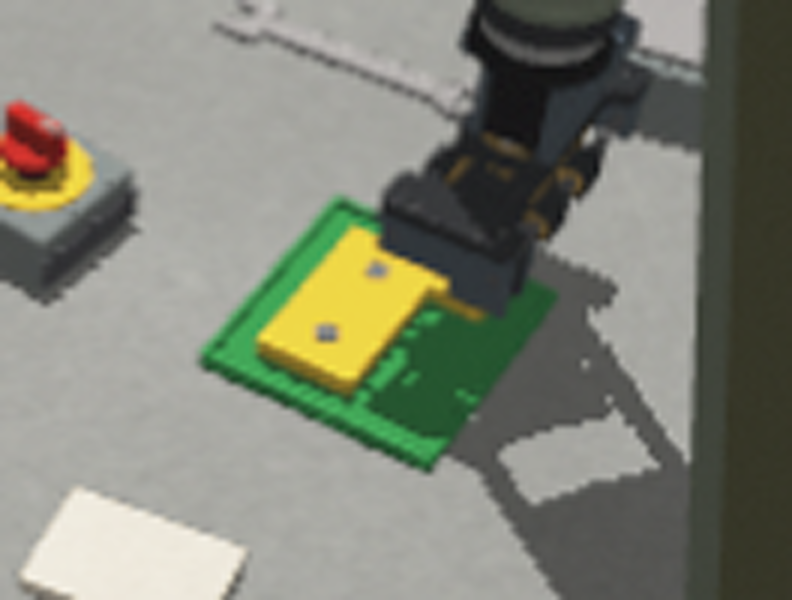

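```bash
python3 -m handwheel '{"gripper":[1,1,1,1],"offset":[[2,0,0],[4,0,0],[6,0,0],[6,0,0]],"rot":[[0,0,0],[0,0,0],[0,0,0],[0,0,0]]}' 55;python3 -m handwheel '{"gripper":[1,1,1],"offset":[[1,0,0],[2,0,0],[2,0,0]],"rot":[[0,0,0],[0,0,0],[0,0,0]]}'
```

```text
time_s: 16.77
ee_pos: [349.7, -322.8, 21.0]
ee_rot: [-43.2, 90.0, -50.6]
force: [-0.2, 0.0, -0.5]
gripper_width: 13.5
time_s: 17.02
ee_pos: [349.8, -323.0, 20.2]
ee_rot: [-36.3, 90.0, -43.7]
force: [-2.2, 2.4, 9.4]
gripper_width: 14.1
```

```bash
python3 -m handwheel '{"gripper":[1,0.65,0.65,0.65],"offset":[[-1,0,0],[-1,0,0],[-1,0,0],[-1,0,0]],"rot":[[0,0,0],[0,0,0],[0,0,0],[0,0,0]]}' ;python3 -m handwheel '{"gripper":[0.65,0.65,0.65,0.65,0.65],"offset":[[-20,0,0],[-50,0,0],[-85,0,0],[-120,0,0],[-140,0,0]],"rot":[[0,0,0],[0,0,0],[0,0,0],[0,0,0],[0,0,0]]}'
python3 - <<'E'
from h import *
st()
im=grab_frame('side')
crop('side',im,(380,160),(66,50),6,'o2s')
crop('side',im,(265,195),(40,40),9,'o2m')
for g in greens(im,'side'): print(np.round(g,1))
c=np.array([648.5,29.4]);a=np.radians(4.2);M=np.array([[np.cos(a),-np.sin(a)],[np.sin(a),np.cos(a)]])
p=c+M@np.array([-60,0]);print(p);delta([p[0],p[1],160],Rdown(94.2))
E
```

```text
time_s: 17.35
ee_pos: [349.8, -322.9, 19.9]
ee_rot: [-39.5, 90.0, -47.0]
force: [-0.2, -0.7, -0.5]
gripper_width: 30.1
time_s: 17.77
ee_pos: [350.8, -323.9, 163.4]
ee_rot: [-37.0, 89.7, -44.4]
force: [0.7, 0.1, -0.4]
gripper_width: 32.0
t 17.77 tcp [ 350.8 -323.9  163.4] q [ -44.1   11.8  106.6   -0.    61.3 -126.7] w 32.0 F [ 0.7  0.1 -0.4]
[[ 0.004  0.129  0.992]
 [-0.004  0.992 -0.129]
 [-1.    -0.003  0.004]]
o2s origin 314 110 k 6
o2m origin 225 155 k 9
[413.  283.4 144.6 161.    2.1]
[613.5 278.4 147.2 159.8  -8.3]
[ 395.2 -283.2  144.   164.9   -7.5]
[588.66113137  25.00570817]
off [  5.3 377.9 189.2] rot [-11.63   0.47   0.43]
```

View pics/o2s.png

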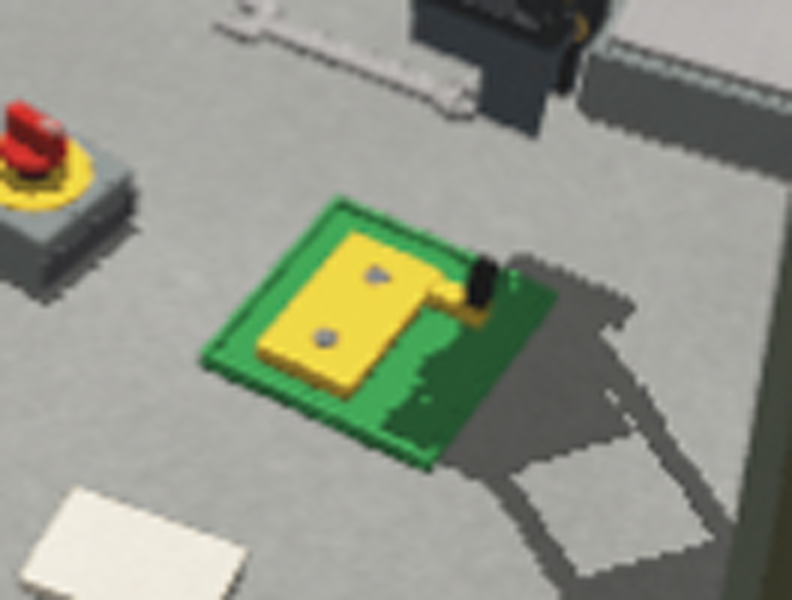

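View pics/o2m.png

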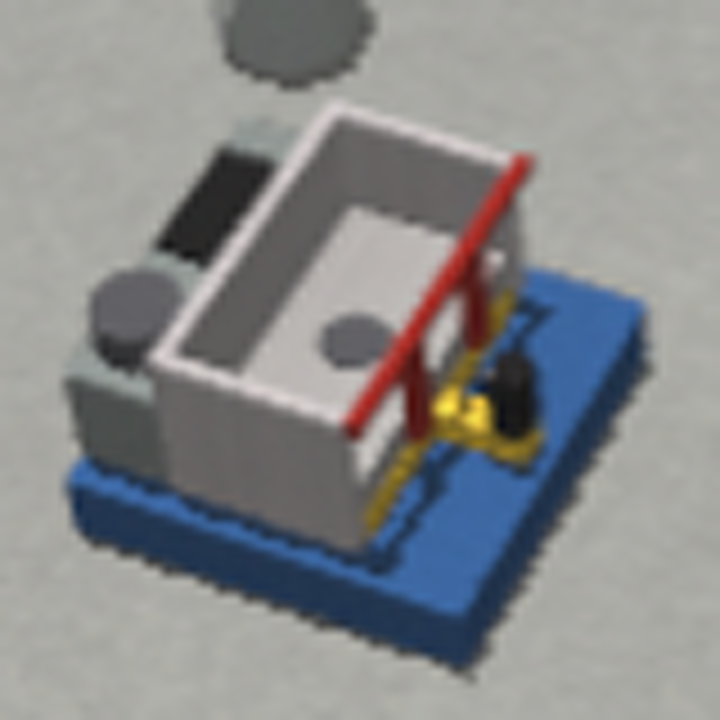

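Plate 2 is flat in the right tray. Plate 3's post top is at (514,362) in the crop; going there.

```bash
python3 -c "
from fit import *
print(unproj('side',z2p((225,155),9,(514,362)),72))"; python3 -m handwheel '{"gripper":[0.65,0.65,0.65,0.65,0.65],"offset":[[0,30,15],[0,66,33],[0,102,51],[0,138,69],[0,174,87]],"rot":[[-2,0,0],[-5,0,0],[-8,0,0],[-11,0,0],[-11.6,0,0]]}' 50;python3 - <<'E'
from h import *
st();delta([585,25.5,160],Rdown(94.2))
E
```

```text
[[586.91158263  26.16928797  72.        ]]
time_s: 18.23
ee_pos: [459.0, -159.9, 159.6]
ee_rot: [-158.0, 90.0, -153.8]
force: [1.0, 0.5, -0.2]
gripper_width: 32.0
t 18.23 tcp [ 459.  -159.9  159.6] q [ -20.6   12.9  105.7   -0.    61.4 -114.8] w 32.0 F [ 1.   0.5 -0.2]
[[-0.    -0.074  0.997]
 [-0.     0.997  0.074]
 [-1.    -0.    -0.   ]]
off [ -0.4 175.6 139.4] rot [ 0.05 -0.01  0.  ]
```

```bash
python3 -m handwheel '{"gripper":[0.65,0.65,0.65,0.65,0.65],"offset":[[0,32,26],[0,64,52],[0,96,78],[0,128,104],[0,160,128]],"rot":[[0,0,0],[0,0,0],[0,0,0],[0,0,0],[0,0,0]]}';python3 -m handwheel '{"gripper":[0.65,0.65,0.65,0.65],"offset":[[15,10,6],[30,10,6],[30,10,6],[30,10,6]],"rot":[[0,0,0],[0,0,0],[0,0,0],[0,0,0]]}'
python3 - <<'E'
from h import *
st();delta([585,25.5,44],Rdown(94.2))
E
```

```text
time_s: 18.65
ee_pos: [575.4, 9.4, 159.4]
ee_rot: [-146.4, 90.0, -142.2]
force: [0.7, 0.2, -0.2]
gripper_width: 31.5
time_s: 18.98
ee_pos: [578.9, 17.9, 128.8]
ee_rot: [-179.7, 89.8, -175.5]
force: [-0.4, -1.0, 0.4]
gripper_width: 32.2
t 18.98 tcp [578.9  17.9 128.8] q [  0.6  22.5  96.2  -0.   61.4 -93.6] w 32.2 F [-0.4 -1.   0.4]
[[-0.003 -0.073  0.997]
 [-0.     0.997  0.073]
 [-1.    -0.    -0.003]]
off [84.8  7.1  6.9] rot [-0.   -0.18  0.  ]
```

```bash
python3 -m handwheel '{"gripper":[0.65,0.65,0.65],"offset":[[0,7,6],[0,7,6],[0,7,6]],"rot":[[0,0,0],[0,0,0],[0,0,0]]}'
python3 - <<'E'
from h import *
st();delta([585,25.5,44],Rdown(94.2))
E
```

```text
time_s: 19.23
ee_pos: [586.0, 25.0, 130.9]
ee_rot: [-4.7, 89.9, -0.5]
force: [-0.1, 0.5, 0.0]
gripper_width: 32.1
t 19.23 tcp [586.   25.  130.9] q [  1.3  22.9  95.3  -0.   61.7 -92.8] w 32.1 F [-0.1  0.5  0. ]
[[ 0.002 -0.072  0.997]
 [-0.     0.997  0.072]
 [-1.    -0.     0.002]]
off [86.9  0.5 -1.1] rot [-0.05  0.12  0.01]
```

```bash
python3 -m handwheel '{"gripper":[0.65,0.65,0.65,0.65,0.65],"offset":[[20,0,-1],[45,0,-1],[65,0,-1],[82,0,-1],[86,0,-1]],"rot":[[0,0,0],[0,0,0],[0,0,0],[0,0,0],[0,0,0]]}';python3 -m handwheel '{"gripper":[0.65,1,1,1,1],"offset":[[0,0,0],[0,0,0],[0,0,0],[0,0,0],[0,0,0]],"rot":[[0,0,0],[0,0,0],[0,0,0],[0,0,0],[0,0,0]]}' 50
python3 - <<'E'
from h import *
st()
im=grab_frame('side');crop('side',im,(265,195),(40,40),9,'r3s')
E
```

```text
time_s: 19.65
ee_pos: [582.5, 24.6, 41.8]
ee_rot: [178.9, 89.8, -176.9]
force: [-0.7, -0.0, -0.9]
gripper_width: 32.1
time_s: 20.07
ee_pos: [585.2, 25.1, 45.3]
ee_rot: [-4.1, 89.8, 0.1]
force: [-0.9, -0.3, 3.7]
gripper_width: 13.7
t 20.07 tcp [585.2  25.1  45.3] q [  1.3  27.9 101.2  -0.   50.8 -92.8] w 13.7 F [-0.9 -0.3  3.7]
[[ 0.003 -0.073  0.997]
 [ 0.     0.997  0.073]
 [-1.    -0.     0.003]]
r3s origin 225 155 k 9
```

View pics/r3s.png

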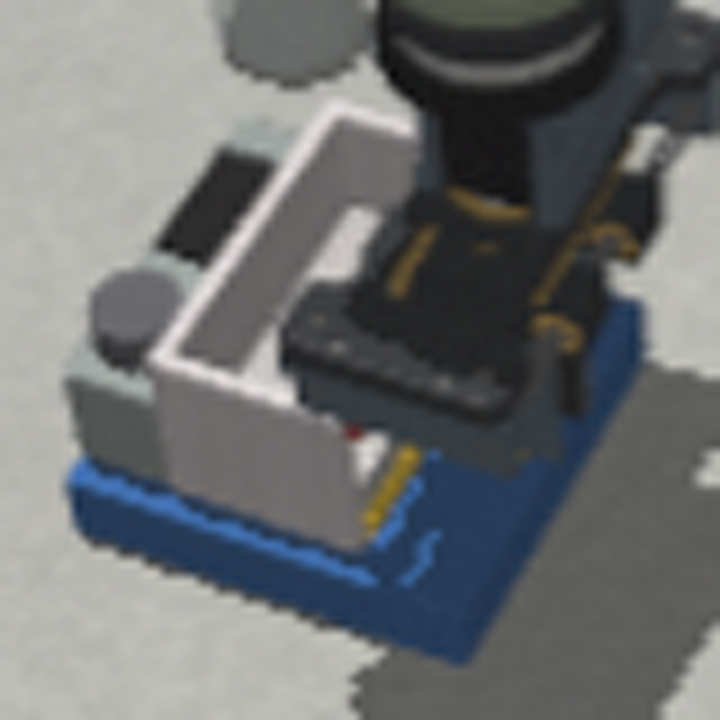

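```bash
python3 -m handwheel '{"gripper":[1,1,1,1,1],"offset":[[0,0,-8],[0,0,-20],[0,0,-35],[0,0,-50],[0,0,-65]],"rot":[[0,0,0],[0,0,0],[0,0,0],[0,0,0],[0,0,0]]}' 55;python3 -m handwheel '{"gripper":[1,1,1,1,1],"offset":[[0,0,-15],[0,0,-30],[0,0,-43],[0,0,-43],[0,0,-43]],"rot":[[0,0,0],[0,0,0],[0,0,0],[0,0,0],[0,0,0]]}' 55
python3 - <<'E'
from h import *
st()
im=grab_frame('side');crop('side',im,(270,195),(60,50),6,'p3s')
E
```

```text
time_s: 20.53
ee_pos: [520.4, 20.4, 45.0]
ee_rot: [-3.5, 89.7, 0.7]
force: [1.4, -0.8, 2.8]
gripper_width: 13.4
time_s: 20.95
ee_pos: [475.6, 17.2, 43.9]
ee_rot: [-173.5, 90.0, -169.3]
force: [0.6, 0.4, -0.9]
gripper_width: 13.8
t 20.95 tcp [475.6  17.2  43.9] q [  0.7  20.1 115.7  -0.   44.2 -93.5] w 13.8 F [ 0.6  0.4 -0.9]
[[-0.001 -0.073  0.997]
 [-0.     0.997  0.073]
 [-1.    -0.    -0.001]]
p3s origin 210 145 k 6
```

View pics/p3s.png

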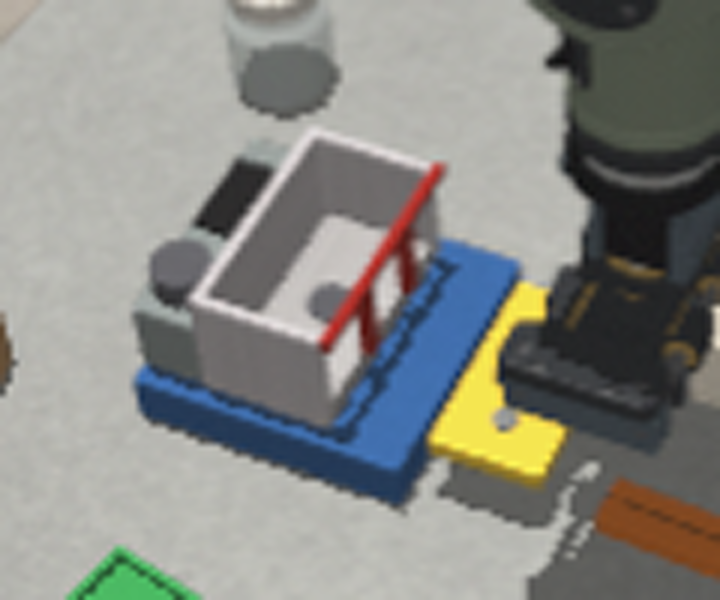

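```bash
python3 -m handwheel '{"gripper":[1,1,1,1,1],"offset":[[-15,0,0],[-35,0,0],[-65,0,0],[-100,0,0],[-115,0,0]],"rot":[[0,0,0],[0,0,0],[0,0,0],[0,0,0],[0,0,0]]}' 55
python3 - <<'E'
from h import *
st()
for n in('top','side'):
    im=grab_frame(n)
    for g in greens(im,n): print(n,np.round(g,1))
place((615.5,277),-8.6,0,158,-4)
E
```

```text
time_s: 21.42
ee_pos: [479.4, 17.4, 162.8]
ee_rot: [-4.3, 89.6, -0.1]
force: [0.8, -0.8, -0.5]
gripper_width: 13.7
t 21.42 tcp [479.4  17.4 162.8] q [  0.7  12.  106.5  -0.   61.2 -93.5] w 13.7 F [ 0.8 -0.8 -0.5]
[[ 0.007 -0.073  0.997]
 [-0.     0.997  0.073]
 [-1.    -0.001  0.007]]
top [ 396.8 -289.2  140.4  155.8   -7.7]
top [414.6 280.8 139.3 156.    0.6]
top [617.2 275.7 142.1 156.1  -8.7]
side [413.  283.4 144.6 161.    2.1]
side [613.5 278.4 147.2 159.8  -8.3]
side [ 394.9 -282.9  144.6  164.5   -7.5]
tcp target [572.  283.6]
off [  4.6 258.8 111.6] rot [12.78  0.44 -0.02]
```

```bash
python3 -m handwheel '{"gripper":[1,1,1,1,1],"offset":[[0,24,10],[0,58,25],[0,94,40],[0,130,56],[0,166,71]],"rot":[[2,0,0],[5,0,0],[8,0,0],[11,0,0],[12.8,0,0]]}' 55;python3 - <<'E'
from h import *
st();place((615.5,277),-8.6,0,158,-4)
E
```

```text
time_s: 21.93
ee_pos: [535.2, 189.6, 156.9]
ee_rot: [-149.7, 89.8, -158.5]
force: [0.6, -0.5, -0.4]
gripper_width: 13.3
t 21.93 tcp [535.2 189.6 156.9] q [ 18.3  20.1  95.5  -0.   64.5 -62.9] w 13.3 F [ 0.6 -0.5 -0.4]
[[-0.003  0.153  0.988]
 [-0.001  0.988 -0.153]
 [-1.    -0.001 -0.002]]
tcp target [572.  283.6]
off [-1.3 98.5 22. ] rot [-0.17 -0.14  0.08]
```

```bash
python3 -m handwheel '{"gripper":[1,1,1,1,1],"offset":[[0,34,8],[0,66,14],[0,88,19],[0,95,20],[0,95,20]],"rot":[[0,0,0],[0,0,0],[0,0,0],[0,0,0],[0,0,0]]}' 55;python3 -m handwheel '{"gripper":[1,1,1,1],"offset":[[15,0,0],[40,0,0],[70,0,0],[80,0,0]],"rot":[[0,0,0],[0,0,0],[0,0,0],[0,0,0]]}' 55;python3 - <<'E'
from h import *
st();place((615.5,277),-8.6,0,26,-4)
for n in('top','side'):
    im=grab_frame(n)
    for g in greens(im,n): print(n,np.round(g,1))
crop('side',im,(240,260),(66,50),6,'m3s')
E
```

```text
time_s: 22.35
ee_pos: [569.0, 280.3, 156.4]
ee_rot: [-146.9, 89.8, -155.4]
force: [-0.2, 0.5, -0.1]
gripper_width: 13.4
time_s: 22.68
ee_pos: [566.0, 275.9, 74.3]
ee_rot: [-142.5, 89.5, -151.2]
force: [-1.7, -1.1, -2.1]
gripper_width: 13.5
t 22.68 tcp [566.  275.9  74.3] q [ 25.   29.8  92.6  -0.   58.2 -56.3] w 13.5 F [-1.7 -1.1 -2.1]
[[-0.008  0.151  0.988]
 [-0.005  0.988 -0.151]
 [-1.    -0.006 -0.008]]
tcp target [572.  283.6]
off [48.2  8.8  5.1] rot [-0.09 -0.43  0.33]
top [ 397.  -289.5  140.7  155.1   -7.5]
side [413.  283.4 145.1 161.    2.1]
side [613.6 278.5 146.3 159.8  -8.9]
side [ 394.9 -282.9  144.6  164.5   -7.5]
m3s origin 174 210 k 6
```

View pics/m3s.png

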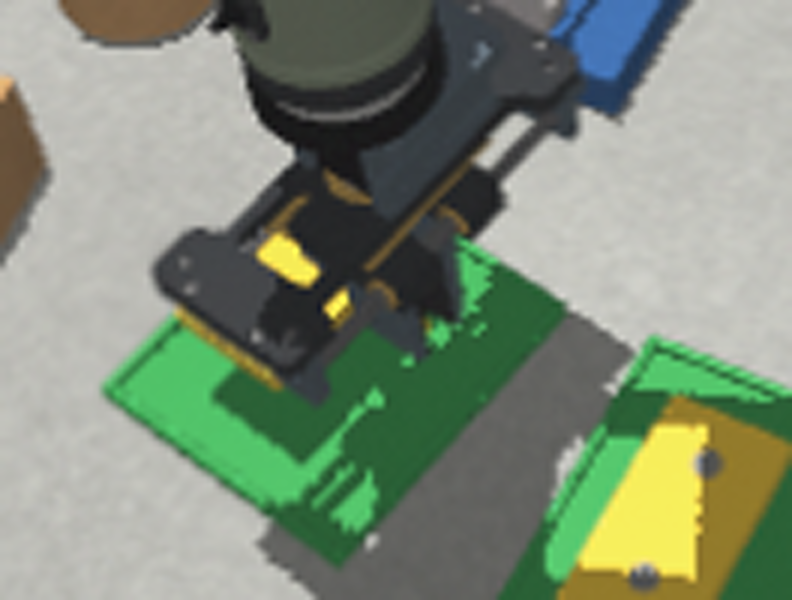

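```bash
python3 -m handwheel '{"gripper":[1,1,1,1,1],"offset":[[12,5,3],[28,5,3],[38,5,3],[44,5,3],[44,5,3]],"rot":[[0,0,0],[0,0,0],[0,0,0],[0,0,0],[0,0,0]]}' 55;python3 - <<'E'
from h import *
st();place((615.5,277),-8.6,0,26,-4)
im=grab_frame('side')
crop('side',im,(240,260),(66,50),6,'n3s')
E
```

```text
time_s: 23.2
ee_pos: [572.6, 283.1, 34.0]
ee_rot: [-141.9, 89.9, -150.6]
force: [-0.3, -0.8, -0.8]
gripper_width: 13.4
t 23.2 tcp [572.6 283.1  34. ] q [ 25.3  32.7  93.9  -0.   53.5 -56.1] w 13.4 F [-0.3 -0.8 -0.8]
[[-0.001  0.15   0.989]
 [-0.001  0.989 -0.15 ]
 [-1.    -0.001 -0.001]]
tcp target [572.  283.6]
off [ 8.   0.4 -0.6] rot [-0.03 -0.08  0.06]
n3s origin 174 210 k 6
```

View pics/n3s.png

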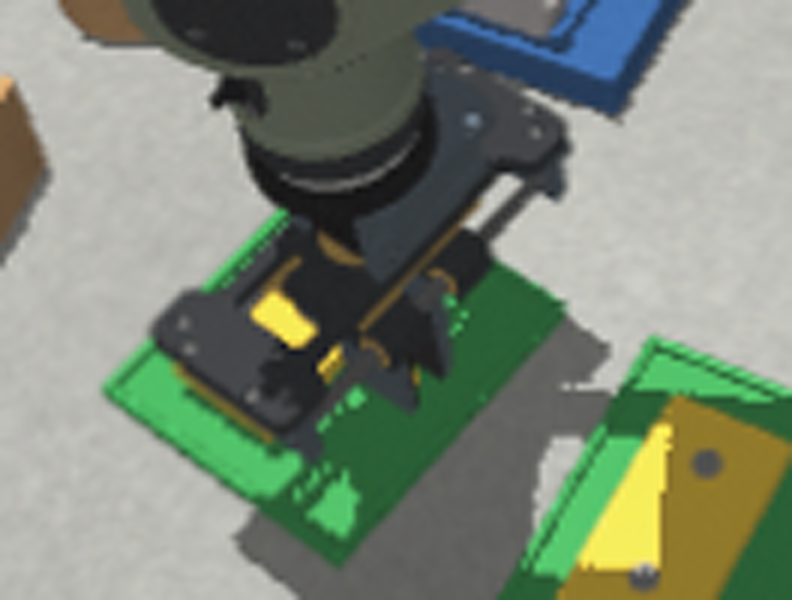

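```bash
python3 -m handwheel '{"gripper":[1,1,1,1,1],"offset":[[3,0,0],[7,0,0],[11,0,0],[13,0,0],[13,0,0]],"rot":[[0,0,0],[0,0,0],[0,0,0],[0,0,0],[0,0,0]]}' 55;python3 -m handwheel '{"gripper":[1,1,1],"offset":[[1,0,0],[2,0,0],[2,0,0]],"rot":[[0,0,0],[0,0,0],[0,0,0]]}'
```

```text
time_s: 23.67
ee_pos: [572.6, 283.2, 21.4]
ee_rot: [-141.3, 89.9, -149.9]
force: [0.4, -0.8, -1.3]
gripper_width: 13.2
time_s: 23.92
ee_pos: [573.2, 283.5, 20.4]
ee_rot: [26.2, 90.0, 17.6]
force: [-1.6, 0.1, -0.0]
gripper_width: 13.6
```

```bash
python3 -m handwheel '{"gripper":[1,1,1],"offset":[[1,0,0],[1.5,0,0],[1.5,0,0]],"rot":[[0,0,0],[0,0,0],[0,0,0]]}' 55
```

```text
time_s: 24.17
ee_pos: [573.2, 283.5, 20.3]
ee_rot: [29.2, 89.9, 20.5]
force: [-2.8, -1.0, 8.7]
gripper_width: 13.9
```

```bash
python3 -m handwheel '{"gripper":[1,0.65,0.65,0.65],"offset":[[-1,0,0],[-1,0,0],[-1,0,0],[-1,0,0]],"rot":[[0,0,0],[0,0,0],[0,0,0],[0,0,0]]}' ;python3 -m handwheel '{"gripper":[0.65,0.65,0.65,0.65,0.65],"offset":[[-20,0,0],[-50,0,0],[-85,0,0],[-120,0,0],[-140,0,0]],"rot":[[0,0,0],[0,0,0],[0,0,0],[0,0,0],[0,0,0]]}'; python3 -m handwheel '{"gripper":[0.65,0.65,0.65,0.65,0.65],"offset":[[0,-30,0],[0,-65,0],[0,-100,0],[0,-135,0],[0,-170,0]],"rot":[[0,0,0],[0,0,0],[0,0,0],[0,0,0],[0,0,0]]}'
python3 - <<'E'
from h import *
st()
im=grab_frame('side')
crop('side',im,(265,260),(66,50),6,'o3s')
im=grab_frame('top'); cv2.imwrite('pics/top3.png',im[:,:,::-1])
crop('top',im,(400,166),(20,20),14,'knob3t')
E
```

```text
time_s: 24.5
ee_pos: [573.1, 283.4, 19.2]
ee_rot: [-64.5, 90.0, -73.2]
force: [0.0, -0.0, 0.2]
gripper_width: 30.7
time_s: 24.92
ee_pos: [574.4, 284.1, 163.4]
ee_rot: [32.8, 89.7, 24.2]
force: [0.9, -0.1, 0.5]
gripper_width: 31.8
time_s: 25.33
ee_pos: [547.0, 113.9, 159.2]
ee_rot: [-95.8, 90.0, -104.4]
force: [0.3, -0.7, 0.1]
gripper_width: 32.4
t 25.33 tcp [547.  113.9 159.2] q [ 10.6  19.2  96.7  -0.   64.2 -70.8] w 32.4 F [ 0.3 -0.7  0.1]
[[-0.     0.149  0.989]
 [-0.     0.989 -0.149]
 [-1.    -0.    -0.   ]]
o3s origin 199 210 k 6
knob3t origin 380 146 k 14
```

View pics/o3s.png

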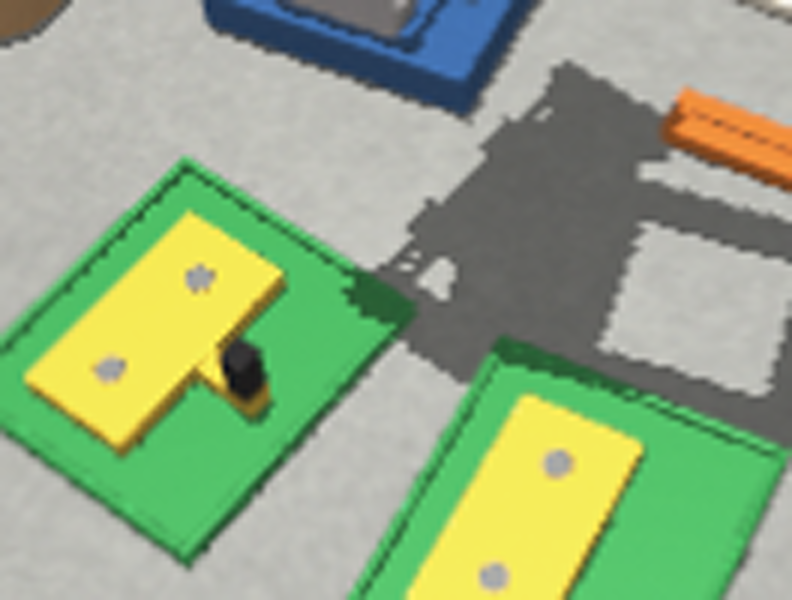

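View pics/top3.png

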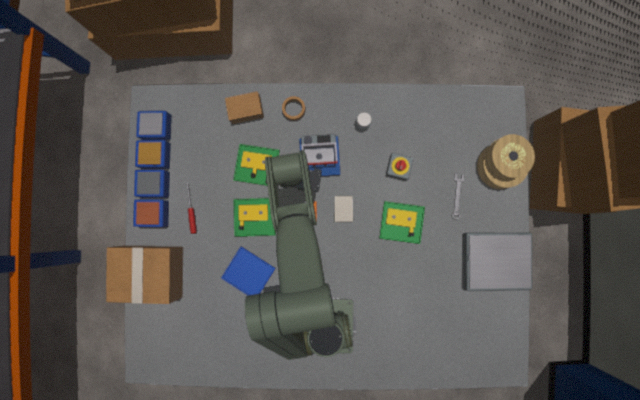

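View pics/knob3t.png

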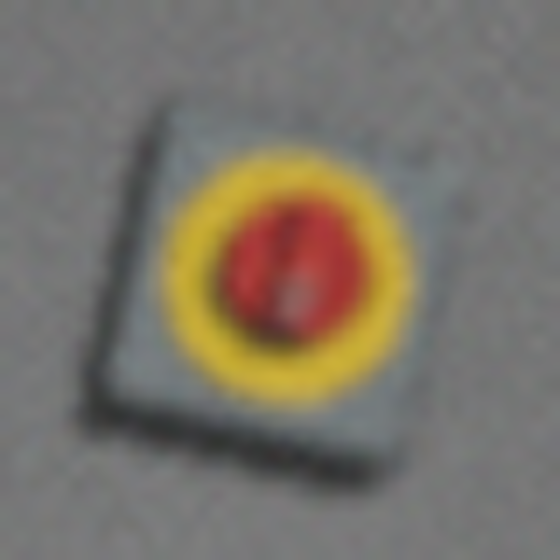

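All three plates are flat inside their trays, and the follower is still in the magazine. Now the button: the white mark is at (293,300) in the crop, so the bar points roughly along -x.

```bash
python3 -c "
from h import *
delta([609.5,-276.5,150],Rdown(80))"; python3 -m handwheel '{"gripper":[0.65,0.65,0.65,0.65,0.65],"offset":[[0,-37,0],[0,-74,0],[0,-111,1],[0,-150,2],[0,-190,2]],"rot":[[0,0,0],[0,0,0],[0,0,0],[0,0,0],[0,0,0]]}';python3 -c "
from h import *
st();delta([609.5,-276.5,150],Rdown(80))"
```

```text
off [  10.  -373.2  122.3] rot [ 1.12 -0.06  0.13]
time_s: 25.85
ee_pos: [521.2, -73.6, 159.3]
ee_rot: [28.3, 90.0, 19.7]
force: [1.2, -0.9, 0.1]
gripper_width: 31.9
t 25.85 tcp [521.2 -73.6 159.3] q [ -9.3  16.4 100.9   0.   62.7 -90.8] w 31.9 F [ 1.2 -0.9  0.1]
[[ 0.001  0.149  0.989]
 [ 0.     0.989 -0.149]
 [-1.     0.     0.001]]
off [   9.4 -187.5  117.5] rot [ 1.44  0.04 -0.02]
```

```bash
python3 -m handwheel '{"gripper":[0.65,0.65,0.65,0.65,0.65],"offset":[[0,-34,21],[0,-68,42],[0,-102,63],[0,-136,85],[0,-170,107]],"rot":[[1,0,0],[1,0,0],[1,0,0],[1,0,0],[1,0,0]]}';python3 -m handwheel '{"gripper":[0.65,0.65,0.65,0.65,0.65],"offset":[[10,-17,10],[20,-17,10],[35,-17,10],[40,-17,10],[40,-17,10]],"rot":[[0,0,0],[0,0,0],[0,0,0],[0,0,0],[0,0,0]]}';python3 - <<'E'
from h import *
st();delta([609.5,-276.5,71],Rdown(80))
im=grab_frame('side');crop('side',im,(320,135),(30,30),10,'k1s')
im=grab_frame('top');crop('top',im,(400,166),(30,30),10,'k1t')
E
```

```text
time_s: 26.27
ee_pos: [602.3, -258.2, 159.2]
ee_rot: [52.8, 90.0, 43.2]
force: [0.8, 1.1, 0.3]
gripper_width: 31.9
time_s: 26.68
ee_pos: [607.2, -273.7, 117.2]
ee_rot: [159.7, 89.7, 150.1]
force: [-0.5, -0.6, -0.0]
gripper_width: 31.7
t 26.68 tcp [ 607.2 -273.7  117.2] q [ -25.3   30.4   84.4    0.    65.5 -105.7] w 31.7 F [-0.5 -0.6 -0. ]
[[-0.004  0.167  0.986]
 [ 0.002  0.986 -0.167]
 [-1.     0.002 -0.004]]
off [46.2 -2.5  2.9] rot [ 0.41 -0.25 -0.09]
k1s origin 290 105 k 10
k1t origin 370 136 k 10
```

View pics/k1s.png

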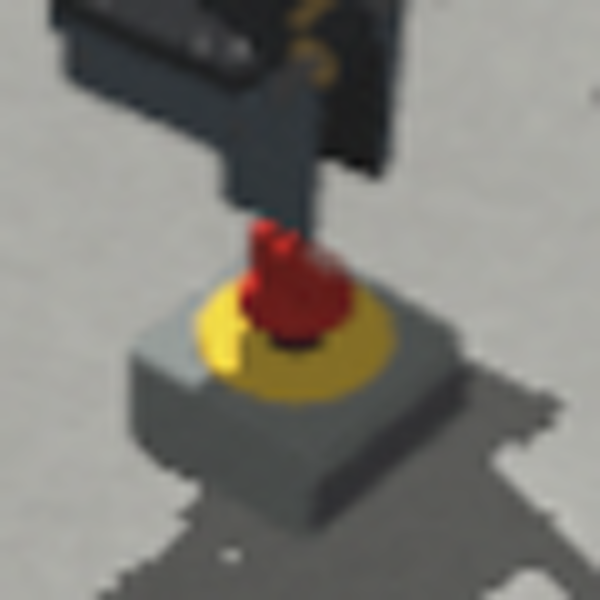

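```bash
python3 -m handwheel '{"gripper":[0.65,0.65,0.65,0.65,0.65],"offset":[[10,-1,0],[25,-1,0],[38,-1,0],[42,-1,0],[42,-1,0]],"rot":[[0,0,0],[0,0,0],[0,0,0],[0,0,0],[0,0,0]]}';python3 - <<'E'
from h import *
st();delta([609.5,-276.5,72],Rdown(80))
im=grab_frame('side');crop('side',im,(320,135),(30,30),10,'k2s')
E
```

```text
time_s: 27.2
ee_pos: [607.5, -275.8, 76.5]
ee_rot: [166.5, 89.9, 156.9]
force: [0.1, -0.6, 0.6]
gripper_width: 32.1
t 27.2 tcp [ 607.5 -275.8   76.5] q [ -25.4   32.4   87.1   -0.    60.6 -105.8] w 32.1 F [ 0.1 -0.6  0.6]
[[-0.002  0.167  0.986]
 [ 0.001  0.986 -0.167]
 [-1.     0.    -0.002]]
off [ 4.4 -0.4  2.1] rot [ 0.39 -0.11 -0.03]
k2s origin 290 105 k 10
```

View pics/k2s.png

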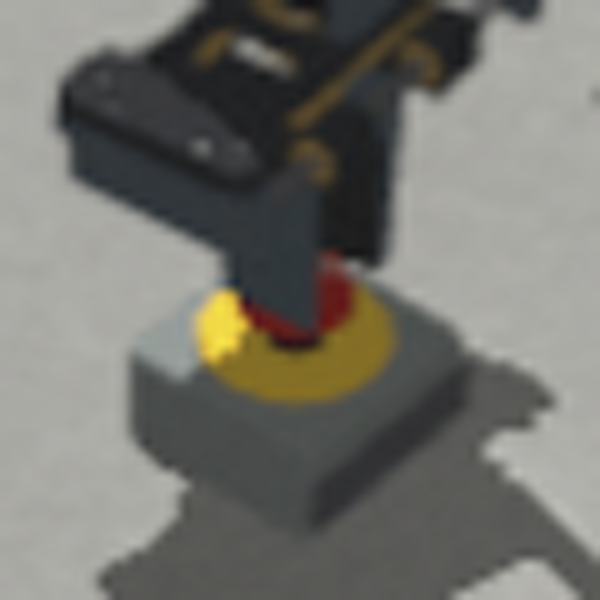

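```bash
python3 -m handwheel '{"gripper":[0.65,0.65,1,1,1],"offset":[[2,0,1],[4,0,1],[4,0,1],[4,0,1],[4,0,1]],"rot":[[0,0,0],[0,0,0],[0,0,0],[0,0,0],[0,0,0]]}' 25; python3 -m handwheel '{"gripper":[1,1,1],"offset":[[0,0,0],[0,0,0],[0,0,0]],"rot":[[0,0,0],[0,0,0],[0,0,0]]}'; python3 -c "
from h import *
st();print(state()['torque'])"
```

```text
time_s: 27.67
ee_pos: [609.3, -278.0, 73.9]
ee_rot: [-64.9, 89.8, -74.5]
force: [0.1, -8.4, -1.2]
gripper_width: 14.9
time_s: 27.92
ee_pos: [609.2, -278.6, 73.9]
ee_rot: [-61.3, 89.8, -71.0]
force: [-1.1, -5.1, -0.8]
gripper_width: 12.3
t 27.92 tcp [ 609.2 -278.6   73.9] q [ -25.5   32.7   87.1   -0.2   60.1 -105.7] w 12.3 F [-1.1 -5.1 -0.8]
[[ 0.001  0.169  0.986]
 [-0.003  0.986 -0.169]
 [-1.    -0.003  0.002]]
[-0.88844941 -0.01868324 -0.48707095]
```

```bash
python3 -m handwheel '{"gripper":[1,1,1],"offset":[[0,-1,0],[0,-2,0],[0,-2,0]],"rot":[[0,0,0],[0,0,0],[0,0,0]]}'; python3 -m handwheel '{"gripper":[1,1,1,1,1],"offset":[[0,0,0],[0,0,0],[0,0,0],[0,0,0],[0,0,0]],"rot":[[4,0,0],[8,0,0],[12,0,0],[16,0,0],[20,0,0]]}'; python3 -c "
from h import *
st();print(state()['torque'])"
```

```text
time_s: 28.17
ee_pos: [609.2, -278.8, 73.9]
ee_rot: [1.4, 89.9, -8.3]
force: [1.0, -2.2, 0.3]
gripper_width: 12.4
time_s: 28.58
ee_pos: [609.5, -277.6, 73.9]
ee_rot: [55.8, 89.9, 26.0]
force: [1.6, 1.7, 1.2]
gripper_width: 12.0
t 28.58 tcp [ 609.5 -277.6   73.9] q [-25.5  32.7  87.    0.1  60.2 -85.8] w 12.0 F [1.6 1.7 1.2]
[[ 0.002  0.496  0.868]
 [ 0.001  0.868 -0.496]
 [-1.     0.001  0.001]]
[ 0.36648465 -0.54248837  0.06593955]
```

```bash
python3 -m handwheel '{"gripper":[1,1,1,1,1],"offset":[[0,0,0],[0,0,0],[0,0,0],[0,0,0],[0,0,0]],"rot":[[5,0,0],[10,0,0],[15,0,0],[20,0,0],[25,0,0]]}'; python3 -m handwheel '{"gripper":[1,1,1,1,1],"offset":[[0,0,0],[0,0,0],[0,0,0],[0,0,0],[0,0,0]],"rot":[[4,0,0],[8,0,0],[12,0,0],[14,0,0],[14,0,0]]}'
python3 - <<'E'
from h import *
st();print(state()['torque'])
im=grab_frame('side');crop('side',im,(320,135),(30,30),10,'k3s')
E
```

```text
time_s: 29.0
ee_pos: [610.7, -276.4, 73.9]
ee_rot: [89.5, 89.7, 34.7]
force: [5.3, 3.9, 0.1]
gripper_width: 12.1
time_s: 29.42
ee_pos: [611.6, -276.0, 73.9]
ee_rot: [97.8, 89.6, 29.2]
force: [5.6, 4.8, -0.8]
gripper_width: 11.9
t 29.42 tcp [ 611.6 -276.    73.9] q [-25.4  32.7  87.    0.3  60.1 -46.9] w 11.9 F [ 5.6  4.8 -0.8]
[[ 0.006  0.931  0.364]
 [ 0.003  0.364 -0.931]
 [-1.     0.006 -0.001]]
[ 0.97851339 -1.26956862 -0.01455432]
k3s origin 290 105 k 10
```

View pics/k3s.png

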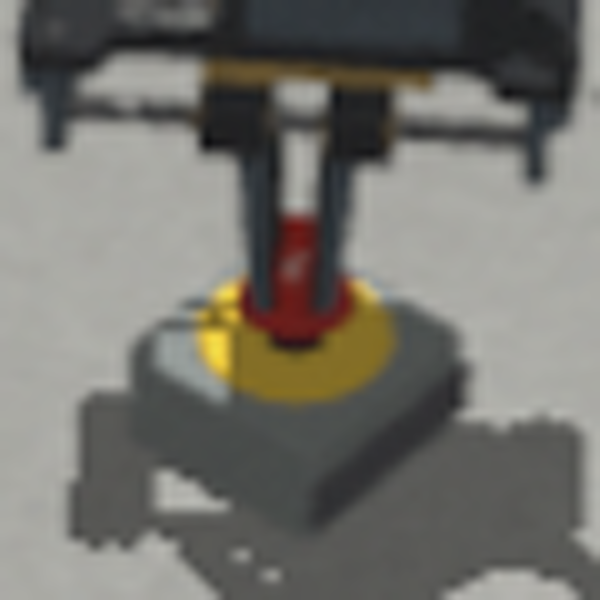

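```bash
python3 -m handwheel '{"gripper":[1,1,1,1,1],"offset":[[0,2,-1],[0,2,-1],[0,2,-1],[0,2,-1],[0,2,-1]],"rot":[[3,0,0],[5,0,0],[7,0,0],[9,0,0],[9,0,0]]}'; python3 -c "
from h import *
st();print(state()['torque'])"; python3 -m handwheel '{"gripper":[1,1,1,1],"offset":[[0,0,0],[0,0,0],[0,0,0],[0,0,0]],"rot":[[1,0,0],[3,0,0],[4,0,0],[4,0,0]]}'; python3 -c "
from h import *
st();print(state()['torque'])"
```

```text
time_s: 29.88
ee_pos: [612.3, -275.7, 73.9]
ee_rot: [89.7, 89.8, 12.1]
force: [4.6, 1.9, 0.4]
gripper_width: 11.9
t 29.88 tcp [ 612.3 -275.7   73.9] q [-25.3  32.8  86.9   0.2  60.1 -37.8] w 11.9 F [4.6 1.9 0.4]
[[ 0.004  0.977  0.215]
 [ 0.001  0.215 -0.977]
 [-1.     0.004  0.   ]]
[ 0.43108716 -1.1464751  -0.01667578]
time_s: 30.22
ee_pos: [612.5, -275.7, 73.9]
ee_rot: [93.4, 89.7, 11.8]
force: [6.9, 2.3, -1.0]
gripper_width: 11.9
t 30.22 tcp [ 612.5 -275.7   73.9] q [-25.3  32.8  86.9   0.2  60.1 -33.8] w 11.9 F [ 6.9  2.3 -1. ]
[[ 0.005  0.989  0.147]
 [ 0.001  0.147 -0.989]
 [-1.     0.005 -0.   ]]
[ 0.52252286 -1.24908953 -0.00677842]
```

```bash
for i in 1; do python3 -m handwheel '{"gripper":[1,1,1,1],"offset":[[0,0,0],[0,0,0],[0,0,0],[0,0,0]],"rot":[[1,0,0],[3,0,0],[4,0,0],[4,0,0]]}' 40; python3 -c "
from h import *
st();print(state()['torque'],state()['effort'][5])"; done
```

```text
time_s: 30.55
ee_pos: [612.7, -275.7, 74.0]
ee_rot: [87.8, 89.7, 2.4]
force: [6.9, 3.0, -0.2]
gripper_width: 11.7
t 30.55 tcp [ 612.7 -275.7   74. ] q [-25.3  32.8  86.9   0.1  60.1 -30. ] w 11.7 F [ 6.9  3.  -0.2]
[[ 0.005  0.997  0.08 ]
 [ 0.     0.08  -0.997]
 [-1.     0.005  0.   ]]
[ 0.51077976 -1.36080528  0.952495  ] 1.0765499621629715
```

Torque reached 0.95 N·m, so the head is at its stop. Releasing it.

```bash
python3 -m handwheel '{"gripper":[0.65,0.65,0.65,0.65],"offset":[[0,0,0],[0,0,0],[0,0,0],[0,0,0]],"rot":[[0,0,0],[0,0,0],[0,0,0],[0,0,0]]}'; python3 -c "
from h import *
st()"; python3 -m handwheel '{"gripper":[0.65,0.65,0.65,0.65,0.65],"offset":[[-15,0,0],[-40,0,0],[-75,0,0],[-110,0,0],[-150,0,0]],"rot":[[0,0,0],[0,0,0],[0,0,0],[0,0,0],[0,0,0]]}';python3 -m handwheel '{"gripper":[0.65,0.65,0.65,0.65,0.65],"offset":[[0,0,30],[0,0,70],[0,0,110],[0,0,150],[0,0,190]],"rot":[[0,0,0],[0,0,0],[0,0,0],[0,0,0],[0,0,0]]}';python3 - <<'E'
from h import *
st()
im=grab_frame('side');crop('side',im,(320,142),(25,25),12,'k4s'); cv2.imwrite('pics/side4.png',im[:,:,::-1])
im=grab_frame('top');crop('top',im,(400,166),(20,20),14,'k4t')
E
```

```text
time_s: 30.88
ee_pos: [609.5, -276.8, 73.2]
ee_rot: [-102.2, 89.9, 172.2]
force: [0.0, -0.3, -0.5]
gripper_width: 31.2
t 30.88 tcp [ 609.5 -276.8   73.2] q [-25.4  32.8  87.   -0.   60.3 -29.8] w 31.2 F [ 0.  -0.3 -0.5]
[[-0.002  0.997  0.077]
 [ 0.     0.077 -0.997]
 [-1.    -0.002 -0.   ]]
time_s: 31.3
ee_pos: [608.9, -276.7, 223.6]
ee_rot: [-113.5, 89.8, 160.9]
force: [1.5, -0.2, -0.6]
gripper_width: 32.4
time_s: 31.72
ee_pos: [624.0, -468.0, 223.5]
ee_rot: [-106.1, 90.0, 168.3]
force: [0.4, -0.0, 0.2]
gripper_width: 31.9
t 31.72 tcp [ 624.  -468.   223.5] q [-37.7  38.1  54.9  -0.   87.  -42.1] w 31.9 F [ 0.4 -0.   0.2]
[[-0.001  0.997  0.076]
 [ 0.     0.076 -0.997]
 [-1.    -0.001 -0.   ]]
k4s origin 295 117 k 12
k4t origin 380 146 k 14
```

View pics/k4s.png

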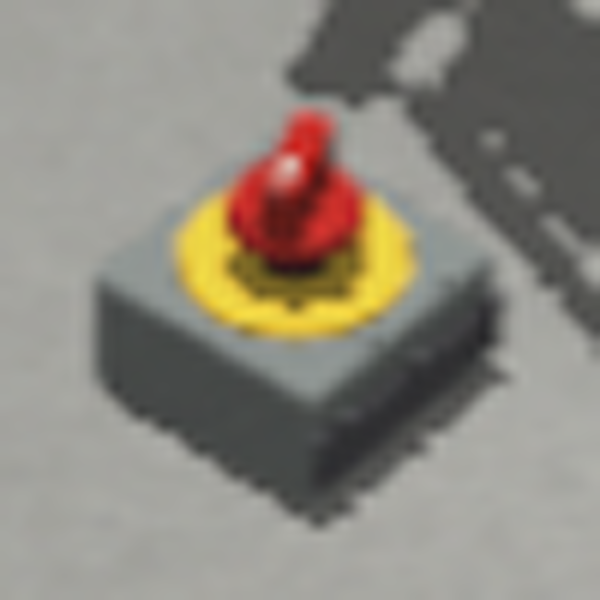

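View pics/k4t.png

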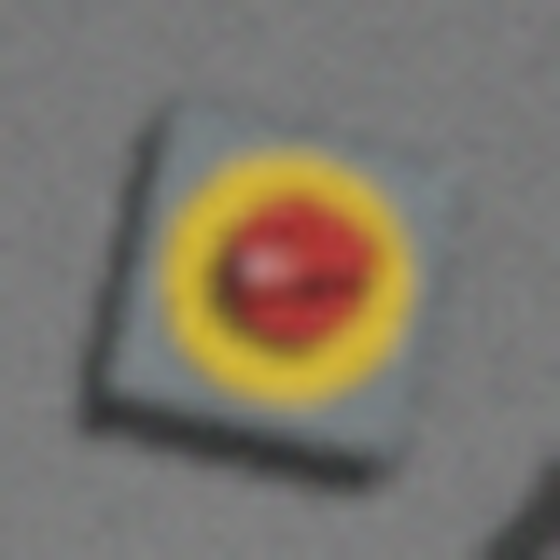

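View pics/side4.png

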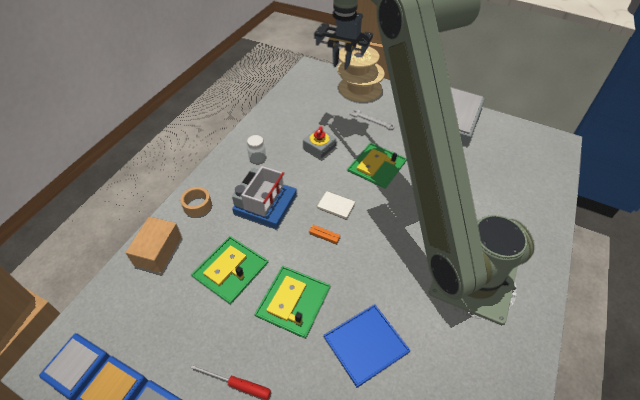

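Run:
```python
from fit import *
a,b=[unproj('side',z2p((295,117),12,p),86)[0] for p in((286,170),(314,117))]
d=b-a;print(a,b,np.degrees(np.arctan2(d[1],d[0])),np.linalg.norm(d))
im=grab_frame('side')
crop('side',im,(377,163),(40,30),9,'f1');crop('side',im,(265,275),(66,50),6,'f2')
for n in('top','side'):
    for g in greens(grab_frame(n),n): print(n,np.round(g,1))
st()
```

```text
[ 609.58628314 -267.58382959   86.        ] [ 612.55460722 -291.76971662   86.        ] -83.00310265522128 24.367356843844316
f1 origin 337 133 k 9
f2 origin 199 225 k 6
top [414.7 280.8 139.4 156.    0.6]
top [617.3 275.6 141.3 156.6  -8.3]
side [413.  283.4 144.6 161.    2.1]
side [613.5 278.4 147.2 159.8  -8.3]
side [ 395.  -283.1  144.4  165.2   -7.8]
t 31.97 tcp [ 624.1 -466.1  222.7] q [-37.6  38.   55.1   0.   87.  -41.9] w 31.7 F [-0.4 -0.3  0.7]
[[-0.001  0.997  0.076]
 [ 0.001  0.076 -0.997]
 [-1.    -0.001 -0.002]]
```

View pics/f1.png

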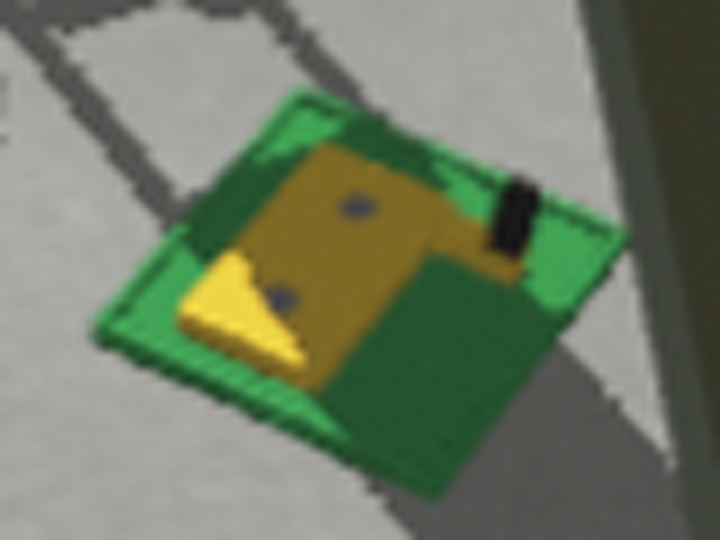

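View pics/f2.png

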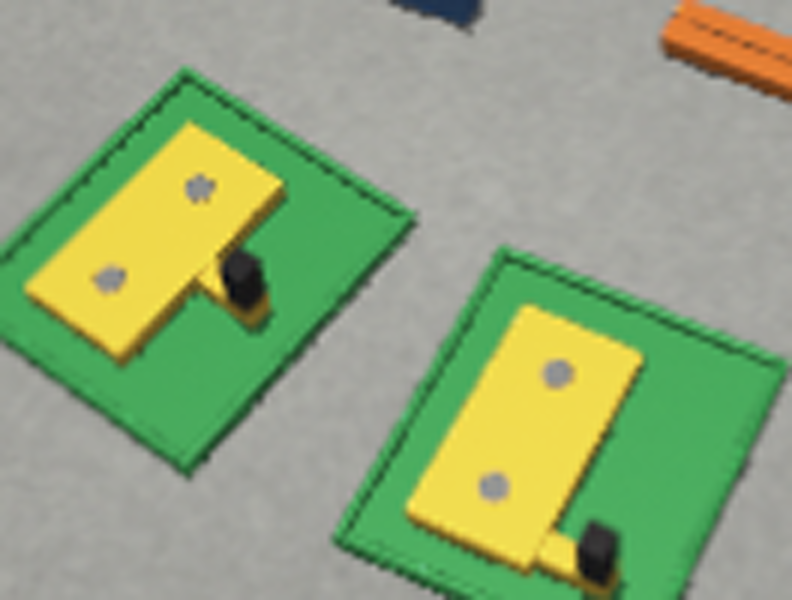

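```bash
python3 -c "
from workcell import *
print(job_done())"
```

```text
the job is handed in; nothing more can be done
None
```

The job is done and handed in at about 32 s of the 210 s allowed.

- **Button press:** I pressed the mushroom button down until it stopped moving. The fingertips stayed at z = 80 mm while the force rose from 8 to 15 N, which fits the full 6 mm of travel.
- **Plates:** There were three green trays, so plates 1, 2 and 3 each went from the bottom of the pile into one of them. The last pictures show each plate flat inside the lips, tab and post included. The follower weight was the only thing left in the magazine when I pulled out the third plate.
- **Reset:** I turned the head clockwise by about 76° at the tool until the torque rose to 0.95 N·m, which was the stop. The side view afterwards showed the bar at about -83°. I expected about -82° from the box angle, assuming the head starts square to it.

**Checks that disagreed:**
- The two cameras placed the right tray about 6 mm apart and the other trays up to about 4 mm apart. That is within the roughly 20 mm of room in a tray, and I used values in between.
- My two readings of the bar's starting angle differed by about 10°, so I judged the stop by torque.

The grip never visibly slackened, and I saw no tray shift. The blue tray and the other things on the counter looked unmoved, but I did not measure them.

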